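# Air-zero the electrode tweezers at the marked gap

## Robot

A 6-joint arm with a two-finger parallel gripper is mounted at the origin on a cart in front of the work surface, level with it; the furniture and walls round the work are solid. World frame = base frame: x ahead of the robot, y to its left, z up, the work surface at z = 0. Lengths are in m, angles in rad, forces in N, time in s.
With the tool pointing down it reaches from about 0.375 to 0.975 m from the base axis. Payload 3.8 kg.
Tool frame: the origin (TCP) lies on the centre line of the jaws, within the pads' length; the fingertips stand 14 mm ahead of it and the grasp point (between the pads) lies 5 mm behind it; x points along the fingers, y is the direction in which the jaws open and shut, and the axes are right-handed (so a half turn about x gives the same grasp; the last joint's range is limited). The gripper opens to 85 mm and grips with 20 to 120 N. Pads are 22 mm wide; open, the fingers measure 114 mm over their backs; the gripper's body (76 mm by 85 mm) begins 54 mm behind the grasp point. The pads swing forward as they close: fully open they stand 13 mm farther back than shut.
Start: joints at [-1.213, 0.264, 1.604, -0, 1.274, -0.037], TCP at [0.26, -0.623, 0.245] pointing down, gripper open.
Joint ranges: [-2.63, 2.63], [-0.94, 2.18], [0.31, 2.57], [-1.31, 4.45], [0, 2.66], [-2.55, 2.55]. Speed limits (rad/s): [2.57, 2.57, 3.14, 3.14, 3.14, 3.14].

## Interface

Orientations are given as a rotation vector (axis times angle).
In Python, from workcell import bot gives the robot as it stands.
- The arm moves only by the shell command python3 -m creep 'ROWS' [FORCE]. ROWS is JSON, a list of rows, each an object with "grip": the finger opening in cm, from 0 to 8.54; "dp": the shift along the tool's x, y, z in cm, a list of three; "rotation": the turn, a rotation vector about the tool's x, y, z in rad, a list of three. A call has 1 to 5 rows; each row is the pose to reach, as a shift and turn from the pose commanded when the call began, along the tool's axes at that moment; what a row does not reach only later rows make up. A row lasts 1/12 s, in which the tool goes at most 41.7 mm and 7.16 degrees, less where a joint would pass 70% of its speed; a pose out of reach is approached as far as the arm can. A call with a gripper value outside its range is refused whole. The fingers move at their own pace and stop on an object; FORCE is the grip in N (left out, the last holds). Time passes only in rows, so rows that repeat a pose let the fingers close. It gives the time, the measured TCP pose, the force and the opening at its end, in the units of the state.
- bot.read_state(): the state, without advancing time (a new reading comes with each control period).
- bot.read_camera(name): name is "scene" or "top" or "wrist"; returns (picture, depth): 400x640x3 uint8, red, green, blue; 400x640 float32, m along the optical axis (not along the pixel's ray), 0 where there is no reading.
- bot.get_calibration(name): a dict with "fx", "fy", "cx", "cy" (pixels), "dist" ([k1, k2, p1, p2, k3] as OpenCV has them; the pictures are not rectified), "rvec" (rotation vector, rad) and "tvec" (3), from world to camera coordinates, as OpenCV has them. Camera axes: x right, y down, z forward; pixel columns grow to the right and rows downward; lengths in m; the calibration is good to about 2 mm. A picture is of the moment at which its call begins: read the wrist's pose just before it. get_calibration takes no time and is no camera call; for the wrist camera it gives the pose at the moment of the call.
- bot.finish_job(): hands the job in, once; it reports no verdict.
The state is a dict: "time": time; "q": joint angles; "joint_vel": joint speeds; "joint_torque": joint torques, N m; "tool_pos": TCP position; "tcp_rot": TCP orientation; "wrist_force": force on the tool from outside, world axes, zero at the start; "torque": the same for the moment, N m; "width": opening from 0.0 (shut) to 1.0 (fully open).
Only numpy, scipy, OpenCV 4.12 (cv2) and the standard library are available. Lean on these libraries where they do the work, as an engineer would, in place of code of your own. Each camera call takes 0.05 s, during which the arm holds its last target.

## Task

The sprung electrode tweezers must be zeroed in air at the marked tip gap. Lever the snapped-down clear tip guard of their bench rest up with the spatula, its blade in the pry slot under the blue lip, swing the guard right over until it stays open, and lay the spatula back flat on the worktop. Then lift the tweezers out level by their blue grip pads, squeeze them until the yellow pointer on the moving leg stands at the red rider on the white gap scale (never so far that the discs meet), and finish still holding them there, steady and clear of everything, at least 10 cm above the worktop, without disturbing the small things around.

Things in the scene. Friction and masses are not known exactly. Their poses are not given: they have to be found in the camera images.
- tweezers_grip (a point): centre of the grip of the 170 mm, 75 g electrode tweezers: midway between the two ribbed blue pads, half-way up them, 35 mm above the worktop in the rest. They lie on edge, legs side by side; x points to the disc tips (70 mm ahead), y to the left leg, z up. Pads 26 mm long (x), 14 mm high, 32 mm apart over their outsides when relaxed; free room beside and below down to the 6 mm base plate
- moving_leg (a joint): closing angle (rad) of the right (-y) leg about the spring bow 80 mm behind the grip: 0 relaxed, discs 27 mm apart; they meet at 0.178. Width over the pads = 32 mm - 80 mm x angle (within 0.8 mm); squeezing takes about 1 N plus 0.7 N per mm at the pads
- pointer (a point): tip of the yellow pointer standing on the moving leg 114 mm ahead of the bow, at the rear edge of the white gap scale that crosses the legs 36 mm ahead of the grip (top of the scale 12 mm above the grip centre). It moves 114 mm per rad toward the left leg
- rider_line (a point): middle of the red rider (4 mm wide) clipped on the white gap scale, at the rear edge along which the pointer travels; axes of the tweezers (y along the scale, toward the left leg, to which the scale is fixed). The pointer is at the mark when both have the same place along y
- rider (a joint): place of the red rider along the scale (m), stiff, 0 to 0.012 growing toward the left leg. The pointer stands at it when 0.114 m x moving_leg = 0.005 m + rider
- guard_lip (a point): outer edge of the underside of the blue pry lip, middle of its 26 mm length; moves with the guard; 37 mm above the worktop when shut, then x points along the tweezers to the tips, y toward the hinge, z up. The hinge line lies along x, 67.5 mm in +y and 2 mm above this point
- slot_mouth (a point): middle of the mouth of the pry slot, 32.5 mm above the worktop: 26 mm long along x, 9 mm high between a fixed ledge and the shut lip above it, 12 mm deep toward +y to a wall. The blade goes in along +y, from the right side of the rest. x along the tweezers to the tips, z up; it stays when the guard opens
- guard (a joint): opening angle (rad) of the clear tip guard over the discs: 0 snapped shut, 2.6 open against its stop on the far side. A sprung catch resists the first 0.15 rad with about 3 N at the lip; then it swings freely, falls shut if left short of upright and falls open if taken beyond about 1.6
- spatula_mid (a point): centre of the 189 mm, 22 g steel spatula, long axis y, lying flat. Its middle 75 mm are a round red handle, 9 mm diameter, on whose axis this point lies, 4.6 mm above the underside; a flat blade 12 mm wide, 2 mm thick runs to both ends at the underside. Either end serves
- rest: light grey bench rest, fixed, base plate 200 x 84 x 6 mm; origin on the worktop under the grip of the tweezers, x along the tweezers to the tips (it reaches 105 mm behind, 97 mm ahead), y to the left, z up; nothing of it is higher than 50 mm but the guard when open
- timer: white countdown timer 58 x 66 x 19 mm, origin under its centre; leave alone
- vial: glass vial with white cap, 27 mm wide, 62 mm tall, origin under its centre; leave alone
- beaker_small: small glass beaker 56 x 62 x 62 mm, origin under its centre; leave alone
- marker_red: red marker lying flat, 136 mm long, origin under its centre; leave alone

How it is judged:
By the outcome, as a careful person would: the job done as asked, in the order asked, and still so for the second after the job is handed in, while the arm keeps its last pose, push and grip.
It also fails if it takes over 58 s, if anything falls off the work surface, if the arm or the gripper's body presses on something with over 40 N, if the wrist force passes 120 N, or if a joint passes its speed limit or range.

## Working session

There is one attempt and no reset: what is moved stays moved. The work goes in short steps, Python scripts to look and compute and a shell command to move; the robot and the scene stay as the last step left them, time stands still between calls to the robot, and variables do not carry over. Pictures are saved under pics/ and viewed, and the job is handed in when it is done.

```bash
ls; mkdir -p pics
cat > h.py <<'E'
import numpy as np, cv2
from workcell import bot
from scipy.spatial.transform import Rotation as R
def snap(name,fn=None):
    c=bot.get_calibration(name); im,d=bot.read_camera(name)
    if fn: cv2.imwrite(fn,im[:,:,::-1])
    np.savez('last_%s.npz'%name,im=im,d=d,**{k:np.array(v) for k,v in c.items()})
    return im,d,c
def load(name):
    z=np.load('last_%s.npz'%name); return z['im'],z['d'],z
def ray(c,u,v):
    K=np.array([[c['fx'],0,c['cx']],[0,c['fy'],c['cy']],[0,0,1]],float)
    n=cv2.undistortPoints(np.array([[[u,v]]],float),K,np.array(c['dist'],float))[0,0]
    Rm=cv2.Rodrigues(np.array(c['rvec'],float))[0]; t=np.array(c['tvec'],float).ravel()
    o=-Rm.T@t; return o,Rm.T@np.array([n[0],n[1],1.])
def onz(c,u,v,z):
    o,d=ray(c,u,v); return o+d*(z-o[2])/d[2]
def atd(c,u,v,depth):
    o,d=ray(c,u,v); return o+d*depth
def proj(c,P):
    K=np.array([[c['fx'],0,c['cx']],[0,c['fy'],c['cy']],[0,0,1]],float)
    return cv2.projectPoints(np.array(P,float).reshape(-1,1,3),np.array(c['rvec'],float),np.array(c['tvec'],float),K,np.array(c['dist'],float))[0][:,0]
def tool():
    s=bot.read_state(); return np.array(s['tool_pos']),R.from_rotvec(s['tcp_rot']),s
E
python3 - <<'E'
from h import *
for n in ('scene','top','wrist'):
    snap(n,f'pics/{n}0.png'); c=bot.get_calibration(n); print(n,c['fx'],c['tvec'],c['rvec'])
print(bot.read_state())
p,r,s=tool(); print(r.as_matrix())
E
```

```text
pics
scene 415.8705379902149 [-0.49038109  0.25804317  0.91941452] [ 2.28976284 -0.53767877  0.22201289]
top 396.0936151759546 [0.09078858 0.57769393 1.28822693] [ 2.13915394 -2.17589781  0.12841458]
wrist 289.9246956729208 [-0.67464913 -0.03668622  0.37778542] [-2.40166676  1.60196784  0.23973802]
{'time': 0.15, 'q': array([-1.21289687e+00,  2.64611583e-01,  1.60505553e+00,  6.58836112e-06,
        1.27370283e+00, -3.69188680e-02]), 'joint_vel': array([ 0.00024483, -0.00227477, -0.00339764,  0.00120855,  0.00037733,
        0.00068161]), 'joint_torque': array([-1.12009457e-04, -5.15905774e+01, -3.67960703e+01, -8.36715162e-05,
        8.01565853e-03, -2.99499186e-05]), 'tool_pos': array([ 0.25943162, -0.62256881,  0.24422937]), 'tcp_rot': array([ 2.00514523,  0.40290729, -2.00571336]), 'wrist_force': array([ 0.22606337,  0.74123003, -0.13180347]), 'torque': array([-0.05354133, -0.00302532, -0.00816316]), 'width': 0.9984688019114155}
[[-6.16695948e-04  3.84638159e-01 -9.23067227e-01]
 [ 1.66687403e-03 -9.23065725e-01 -3.84638647e-01]
 [-9.99998421e-01 -1.77584188e-03 -7.18924650e-05]]
```

View pics/scene0.png

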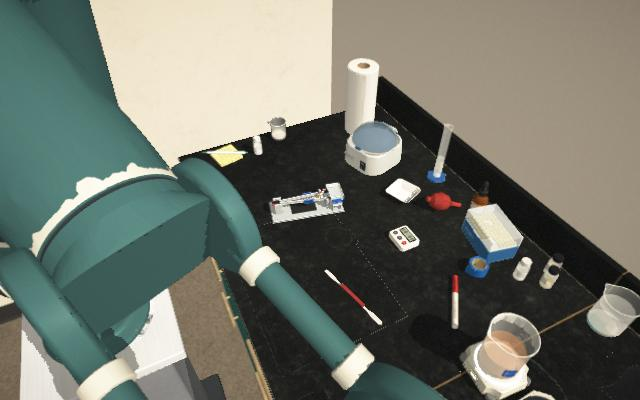

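View pics/top0.png

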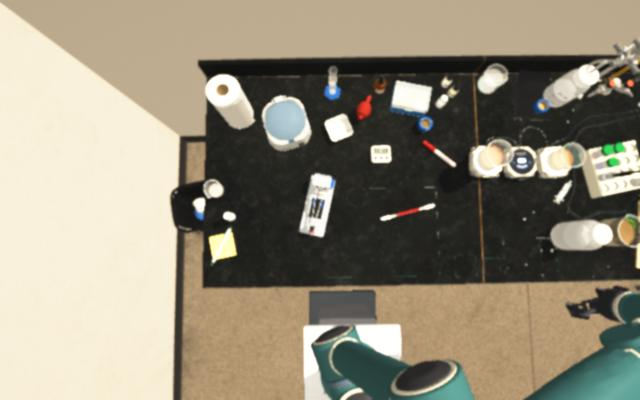

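View pics/wrist0.png

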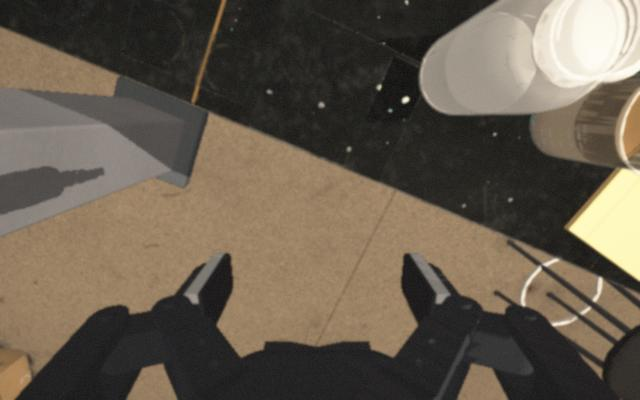

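Run:
```python
from h import *
im,d,c=load('top')
a=cv2.resize(im[160:250,285:445],None,fx=5,fy=5,interpolation=cv2.INTER_CUBIC); cv2.imwrite('pics/t1.png',a[:,:,::-1])
im,d,c2=load('scene')
a=cv2.resize(im[170:340,260:400],None,fx=3.5,fy=3.5,interpolation=cv2.INTER_CUBIC); cv2.imwrite('pics/s1.png',a[:,:,::-1])
im,d,c=load('top')
for (u,v,z) in [(318,205,0),(408,212,0),(380,154,0),(439,153,0),(213,187,0),(229,216,0)]:
    print((u,v),onz(c,u,v,z).round(3),d[v,u])
hsv=cv2.cvtColor(im,cv2.COLOR_RGB2HSV)
m=((hsv[...,0]<8)|(hsv[...,0]>172))&(hsv[...,1]>150)&(hsv[...,2]>80)
sub=np.zeros_like(m);sub[195:230,375:445]=1
ys,xs=np.nonzero(m&sub);print(len(xs),xs.mean(),ys.mean(),onz(c,xs.mean(),ys.mean(),.005))
g=cv2.cvtColor(im,cv2.COLOR_RGB2GRAY); m2=(g>60)|m
ys,xs=np.nonzero(m2&sub.astype(bool))
pts=np.array([onz(c,x,y,.004)[:2] for x,y in zip(xs,ys)])
l=cv2.minAreaRect(pts.astype(np.float32)*1000);print(l)
```

```text
(318, 205) [0.554 0.103 0.   ] 1.3494054
(408, 212) [ 0.525 -0.204  0.   ] 1.3420228
(380, 154) [ 0.729 -0.115  0.   ] 1.359707
(439, 153) [ 0.729 -0.321  0.   ] 1.3597664
(213, 187) [0.623 0.465 0.   ] 1.3493476
(229, 216) [0.521 0.408 0.   ] 1.2923514
96 407.96875 211.44791666666666 [ 0.52623    -0.20255414  0.005     ]
((513.7302856445312, -212.32513427734375), (68.95450592041016, 213.19125366210938), 19.776525497436523)
```

View pics/t1.png

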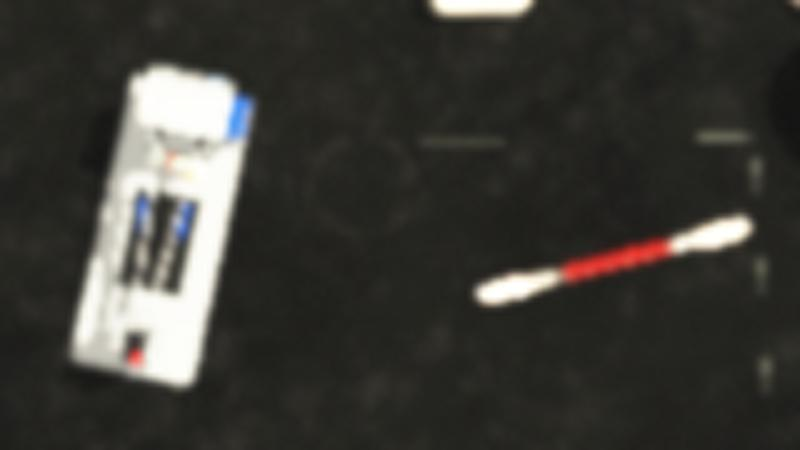

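View pics/s1.png

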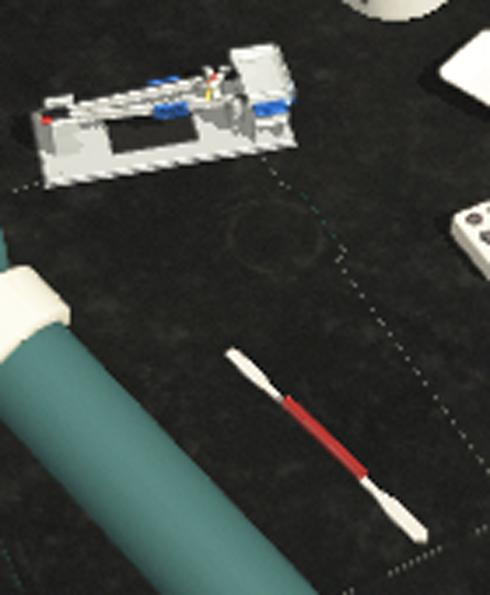

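Run:
```python
from h import *
im,d,c=load('top')
hsv=cv2.cvtColor(im,cv2.COLOR_RGB2HSV)
m=((hsv[...,0]<8)|(hsv[...,0]>172))&(hsv[...,1]>150)&(hsv[...,2]>80)
g=cv2.cvtColor(im,cv2.COLOR_RGB2GRAY); mm=((g>110)|m).astype(np.uint8)
n,lab,st,ce=cv2.connectedComponentsWithStats(mm)
L=lab[211,408];ys,xs=np.nonzero(lab==L);print(st[L])
pts=np.array([onz(c,x,y,.003)[:2] for x,y in zip(xs,ys)])
mu=pts.mean(0);u,s,v=np.linalg.svd(pts-mu,full_matrices=False);ax=v[0];t=(pts-mu)@ax
print(mu,ax,np.degrees(np.arctan2(ax[1],ax[0])),t.min(),t.max(),mu+ax*(t.min()+t.max())/2)
L=lab[205,312]
for (u,v) in [(318,225),(310,215),(305,225)]: print(lab[v,u],st[lab[v,u]])
# rest outline
L=np.argmax([((lab==k)[165:240,298:338]).sum() if k else 0 for k in range(n)])
cnt,_=cv2.findContours((lab==L).astype(np.uint8),cv2.RETR_EXTERNAL,cv2.CHAIN_APPROX_NONE)
cnt=max(cnt,key=len)[:,0]
P=np.array([onz(c,x,y,.006)[:2] for x,y in cnt]).astype(np.float32)*1000
print(cv2.minAreaRect(P),cv2.boxPoints(cv2.minAreaRect(P)))
b=(hsv[...,0]>95)&(hsv[...,0]<130)&(hsv[...,1]>110)&(hsv[...,2]>60)
n,lab,st,ce=cv2.connectedComponentsWithStats(b.astype(np.uint8))
for k in range(1,n):
    if 290<ce[k][0]<345 and 160<ce[k][1]<240: print(st[k],ce[k],onz(c,*ce[k],.038))
```

```text
[380 203  56  18 266]
[ 0.52585328 -0.20197914] [ 0.23453566 -0.97210752] -76.43574680700519 -0.09815138110241124 0.096792257767009 [ 0.5256939  -0.20131853]
22 [ 299  173   37   65 1456]
0 [  171    41   469   359 93528]
22 [ 299  173   37   65 1456]
((556.5042724609375, 105.44901275634766), (89.25970458984375, 214.1790008544922), 76.89740753173828) [[442.0854    86.25777 ]
 [650.6884    37.704372]
 [670.92316  124.64026 ]
 [462.32013  173.19365 ]]
[331 179   4   8  21] [332.42857143 182.52380952] [0.62505029 0.05331012 0.038     ]
[313 200   1   2   2] [313.  200.5] [0.56561178 0.11917167 0.038     ]
[321 202   2   6   7] [321.57142857 204.57142857] [0.55149741 0.09084444 0.038     ]
```

```bash
cat >> h.py <<'E'
def togo(P,yaw,tip=(0,0,-1)):
    """shift (cm) & rot (tool axes) from now to TCP P with tool x along tip, tool y at yaw(deg)"""
    p,r,s=tool(); x=np.array(tip,float);x/=np.linalg.norm(x)
    y=np.array([np.cos(np.radians(yaw)),np.sin(np.radians(yaw)),0]);y-=x*(x@y);y/=np.linalg.norm(y)
    T=R.from_matrix(np.stack([x,y,np.cross(x,y)],1))
    print('t',round(s['time'],2),'pos',p.round(4),'F',s['wrist_force'].round(1),'w',round(s['width'],3),'q',s['q'].round(2))
    print('dp cm',(r.inv().apply(np.array(P)-p)*100).round(2),'rot',(r.inv()*T).as_rotvec().round(3))
E
python3 -m creep '[{"dp":[1,-12.2,-16.4],"rotation":[-0.56,0,0],"grip":5},{"dp":[1,-12.2,-16.4],"rotation":[-0.56,0,0],"grip":5},{"dp":[1,-12.2,-16.4],"rotation":[-0.56,0,0],"grip":5},{"dp":[1,-12.2,-16.4],"rotation":[-0.56,0,0],"grip":5},{"dp":[1,-12.2,-16.4],"rotation":[-0.56,0,0],"grip":5}]'
python3 -c "
from h import *
togo([.521,-.182,.2],13.6)"
```

```text
time: 0.57
tool_pos: [0.3646, -0.4451, 0.2347]
tcp_rot: [1.644, 0.857, -1.643]
wrist_force: [1.0, -0.4, -0.1]
width: 0.587
t 0.57 pos [ 0.3646 -0.4451  0.2347] F [ 1.  -0.4 -0.1] w 0.587 q [-0.93  0.08  1.83  0.    1.23 -0.32]
dp cm [  3.49  -2.27 -30.53] rot [-0.848 -0.001  0.   ]
```

```bash
python3 -m creep '[{"dp":[2,-1.4,-18.7],"rotation":[-0.5,0,0],"grip":4},{"dp":[2,-1.4,-18.7],"rotation":[-0.5,0,0],"grip":4},{"dp":[2,-1.4,-18.7],"rotation":[-0.5,0,0],"grip":4},{"dp":[2,-1.4,-18.7],"rotation":[-0.5,0,0],"grip":4},{"dp":[2,-1.4,-18.7],"rotation":[-0.5,0,0],"grip":4}]'
python3 -c "
from h import *
togo([.521,-.182,.2],13.6)"
```

```text
time: 0.98
tool_pos: [0.4617, -0.2827, 0.2145]
tcp_rot: [1.29, 1.158, -1.288]
wrist_force: [-0.3, -0.4, -0.9]
width: 0.468
t 0.98 pos [ 0.4617 -0.2827  0.2145] F [-0.3 -0.4 -0.9] w 0.468 q [-0.6   0.03  1.92  0.    1.18 -0.49]
dp cm [  1.47   4.8  -10.65] rot [-0.346 -0.002  0.   ]
```

```bash
python3 -m creep '[{"dp":[1.5,4.8,-10.7],"rotation":[-0.346,0,0],"grip":4},{"dp":[1.5,4.8,-10.7],"rotation":[-0.346,0,0],"grip":4},{"dp":[1.5,4.8,-10.7],"rotation":[-0.346,0,0],"grip":4},{"dp":[1.5,4.8,-10.7],"rotation":[-0.346,0,0],"grip":4}]'
python3 -c "
from h import *
togo([.521,-.182,.2],13.6)
snap('wrist','pics/w1.png')"
```

```text
time: 1.32
tool_pos: [0.5225, -0.1806, 0.199]
tcp_rot: [1.034, 1.315, -1.03]
wrist_force: [-0.5, -0.3, -0.5]
width: 0.466
t 1.32 pos [ 0.5225 -0.1806  0.199 ] F [-0.5 -0.3 -0.5] w 0.466 q [-0.38  0.07  1.92  0.    1.16 -0.62]
dp cm [-0.1  -0.18  0.1 ] rot [ 0.001 -0.003 -0.   ]
```

View pics/w1.png

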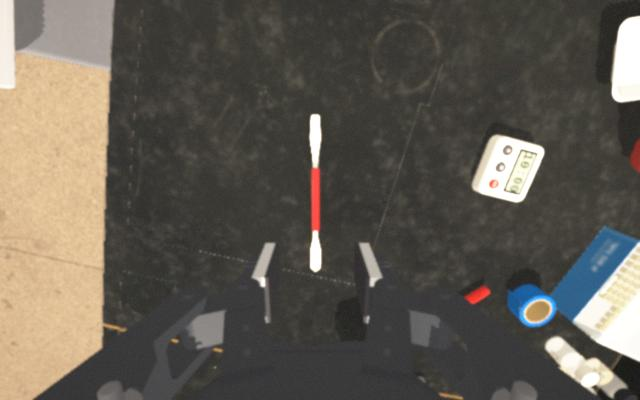

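Run:
```python
from h import *
im,d,c=load('wrist')
hsv=cv2.cvtColor(im,cv2.COLOR_RGB2HSV)
m=((hsv[...,0]<8)|(hsv[...,0]>172))&(hsv[...,1]>150)&(hsv[...,2]>80)
g=cv2.cvtColor(im,cv2.COLOR_RGB2GRAY); mm=((g>130)|m).astype(np.uint8)
n,lab,st,ce=cv2.connectedComponentsWithStats(mm)
L=lab[200,316];ys,xs=np.nonzero(lab==L);print(st[L])
for mk,z in (((lab==L),.003),((lab==L)&m,.005)):
    ys,xs=np.nonzero(mk)
    pts=np.array([onz(c,x,y,z)[:2] for x,y in zip(xs,ys)])
    mu=pts.mean(0);u,s,v=np.linalg.svd(pts-mu,full_matrices=False);ax=v[0];t=(pts-mu)@ax
    print(mu,np.degrees(np.arctan2(ax[1],ax[0])),t.min(),t.max(),mu+ax*(t.min()+t.max())/2)
```

```text
[ 309  114   13  158 1506]
[ 0.52419428 -0.19435785] -76.32086246713529 -0.08880605655584335 0.0997958168694128 [ 0.52549373 -0.19969687]
[ 0.52541949 -0.19968649] 103.73728176325835 -0.03813615894644374 0.0352271371784297 [ 0.52576489 -0.2010994 ]
```

```bash
python3 -m creep '[{"dp":[17,-0.17,0.07],"rotation":[0,0,0],"grip":3},{"dp":[17,-0.17,0.07],"rotation":[0,0,0],"grip":3},{"dp":[17,-0.17,0.07],"rotation":[0,0,0],"grip":3},{"dp":[17,-0.17,0.07],"rotation":[0,0,0],"grip":3},{"dp":[17,-0.17,0.07],"rotation":[0,0,0],"grip":3}]'
python3 -c "
from h import *
togo([.5209,-.181,.0155],13.7)"
```

```text
time: 1.78
tool_pos: [0.5118, -0.1854, 0.0223]
tcp_rot: [1.038, 1.323, -1.046]
wrist_force: [-2.0, 1.1, -1.4]
width: 0.35
t 1.78 pos [ 0.5118 -0.1854  0.0223] F [-2.   1.1 -1.4] w 0.35 q [-0.39  0.27  2.05 -0.    0.83 -0.62]
dp cm [ 0.67  0.99 -0.22] rot [-0.011 -0.009  0.013]
```

```bash
python3 -m creep '[{"dp":[0,0,0],"rotation":[0,0,0],"grip":3},{"dp":[0,0,0],"rotation":[0,0,0],"grip":3}]'
python3 -c "
from h import *
togo([.5209,-.181,.0155],13.7)"
```

```text
time: 1.95
tool_pos: [0.52, -0.1882, 0.0317]
tcp_rot: [1.039, 1.307, -1.039]
wrist_force: [0.9, -0.3, 0.2]
width: 0.35
t 1.95 pos [ 0.52   -0.1882  0.0317] F [ 0.9 -0.3  0.2] w 0.35 q [-0.39  0.26  2.04 -0.    0.83 -0.62]
dp cm [ 1.62  0.25 -0.68] rot [-0.01   0.001 -0.001]
```

```bash
python3 -m creep '[{"dp":[0.6,0.1,-0.3],"rotation":[0,0,0],"grip":3},{"dp":[1.1,0.2,-0.6],"rotation":[0,0,0],"grip":3},{"dp":[1.1,0.2,-0.6],"rotation":[0,0,0],"grip":3},{"dp":[1.1,0.2,-0.6],"rotation":[0,0,0],"grip":3}]'
python3 -c "
from h import *
togo([.5209,-.181,.0155],13.7)"
```

```text
time: 2.28
tool_pos: [0.5205, -0.1807, 0.0204]
tcp_rot: [1.038, 1.308, -1.037]
wrist_force: [-0.5, -0.4, -0.5]
width: 0.352
t 2.28 pos [ 0.5205 -0.1807  0.0204] F [-0.5 -0.4 -0.5] w 0.352 q [-0.38  0.28  2.05 -0.    0.81 -0.61]
dp cm [0.49 0.03 0.04] rot [-0.009  0.001 -0.001]
```

```bash
python3 -m creep '[{"dp":[0.25,0,0],"rotation":[-0.009,0,0],"grip":3},{"dp":[0.48,0.03,0.04],"rotation":[-0.009,0,0],"grip":3},{"dp":[0.48,0.03,0.04],"rotation":[-0.009,0,0],"grip":3},{"dp":[0.48,0.03,0.04],"rotation":[-0.009,0,0],"grip":3}]'
python3 -c "
from h import *
togo([.5209,-.181,.0155],13.7)
snap('wrist','pics/w2.png')"
```

```text
time: 2.62
tool_pos: [0.5201, -0.181, 0.0143]
tcp_rot: [1.031, 1.313, -1.031]
wrist_force: [0.0, 0.2, -0.8]
width: 0.352
t 2.62 pos [ 0.5201 -0.181   0.0143] F [ 0.   0.2 -0.8] w 0.352 q [-0.38  0.29  2.05 -0.    0.8  -0.62]
dp cm [-0.12  0.08  0.02] rot [-0. -0.  0.]
```

View pics/w2.png

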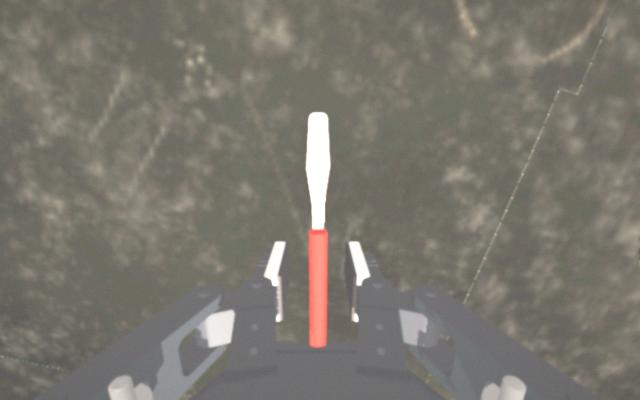

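```bash
python3 -m creep '[{"dp":[-0.12,0.08,0],"rotation":[0,0,0],"grip":2},{"dp":[-0.12,0.08,0],"rotation":[0,0,0],"grip":0.4},{"dp":[-0.12,0.08,0],"rotation":[0,0,0],"grip":0.4},{"dp":[-0.12,0.08,0],"rotation":[0,0,0],"grip":0.4},{"dp":[-0.12,0.08,0],"rotation":[0,0,0],"grip":0.4}]' 100
python3 -m creep '[{"dp":[0,0,0],"rotation":[0,0,0],"grip":0.4},{"dp":[0,0,0],"rotation":[0,0,0],"grip":0.4},{"dp":[-3,0,0],"rotation":[0,0,0],"grip":0.4},{"dp":[-3,0,0],"rotation":[0,0,0],"grip":0.4}]' 100
python3 -c "
from h import *
togo([.5209,-.181,.0155],13.7)
snap('wrist','pics/w3.png')"
```

```text
time: 3.08
tool_pos: [0.5214, -0.181, 0.0163]
tcp_rot: [1.031, 1.312, -1.031]
wrist_force: [-0.6, 1.0, 6.0]
width: 0.067
time: 3.42
tool_pos: [0.5236, -0.1819, 0.0492]
tcp_rot: [1.032, 1.307, -1.029]
wrist_force: [2.1, -1.0, 1.0]
width: 0.064
t 3.42 pos [ 0.5236 -0.1819  0.0492] F [ 2.1 -1.   1. ] w 0.064 q [-0.38  0.24  2.04  0.    0.86 -0.62]
dp cm [ 3.36 -0.26 -0.16] rot [-0.     0.003 -0.005]
```

View pics/w3.png

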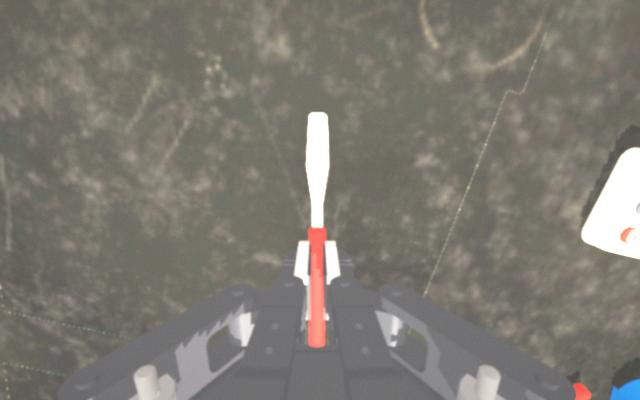

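```bash
python3 -c "
from h import *
togo([.59,-.09,.11],-13.1)"
```

```text
t 3.47 pos [ 0.5234 -0.1818  0.0481] F [0.6 0.3 0.4] w 0.062 q [-0.38  0.24  2.04  0.    0.86 -0.62]
dp cm [-6.18  8.67 -7.32] rot [ 0.468  0.002 -0.005]
```

```bash
python3 -m creep '[{"dp":[-4,2,-2],"rotation":[0.1,0,0],"grip":0.4},{"dp":[-6.2,5,-4],"rotation":[0.22,0,0],"grip":0.4},{"dp":[-6.2,8.7,-7.3],"rotation":[0.34,0,0],"grip":0.4},{"dp":[-6.2,8.7,-7.3],"rotation":[0.468,0,0],"grip":0.4},{"dp":[-6.2,8.7,-7.3],"rotation":[0.468,0,0],"grip":0.4}]' 100
python3 -m creep '[{"dp":[0,0,0],"rotation":[0,0,0],"grip":0.4},{"dp":[0,0,0],"rotation":[0,0,0],"grip":0.4}]' 100
python3 -c "
from h import *
togo([.59,-.09,.11],-13.1)
snap('wrist','pics/w4.png')"
```

```text
time: 3.88
tool_pos: [0.5908, -0.0867, 0.1084]
tcp_rot: [1.379, 1.09, -1.374]
wrist_force: [0.5, -1.4, -0.2]
width: 0.064
time: 4.05
tool_pos: [0.5869, -0.0895, 0.1063]
tcp_rot: [1.373, 1.095, -1.376]
wrist_force: [-0.3, 0.2, -0.7]
width: 0.063
t 4.05 pos [ 0.5869 -0.0895  0.1063] F [-0.3  0.2 -0.7] w 0.063 q [-0.19  0.24  1.91 -0.    1.    0.03]
dp cm [-0.37  0.31 -0.02] rot [0.002 0.001 0.003]
```

View pics/w4.png

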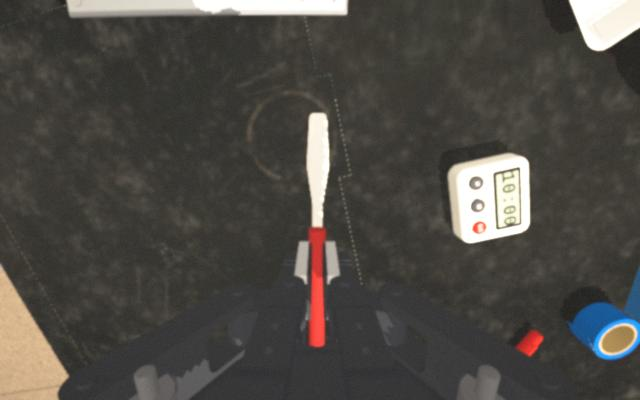

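```bash
python3 -m creep '[{"dp":[-2,0.5,-2],"rotation":[0,0,0],"grip":0.4},{"dp":[-4,1,-4],"rotation":[0,0,0],"grip":0.4},{"dp":[-4,1,-4],"rotation":[0,0,0],"grip":0.4},{"dp":[-4,1,-4],"rotation":[0,0,0],"grip":0.4},{"dp":[-4,1,-4],"rotation":[0,0,0],"grip":0.4}]' 100
python3 -c "
from h import *
togo([.59,-.09,.11],-13.1)
snap('wrist','pics/w5.png');snap('top','pics/t5.png');snap('scene','pics/s5.png')
im,d,c=load('scene')
a=cv2.resize(im[150:260,240:380],None,fx=5,fy=5,interpolation=cv2.INTER_CUBIC); cv2.imwrite('pics/s5b.png',a[:,:,::-1])
"
```

```text
time: 4.52
tool_pos: [0.6058, -0.0536, 0.1466]
tcp_rot: [1.375, 1.093, -1.378]
wrist_force: [0.3, -0.1, -0.1]
width: 0.064
t 4.52 pos [ 0.6058 -0.0536  0.1466] F [ 0.3 -0.1 -0.1] w 0.064 q [-0.13  0.22  1.85 -0.    1.08  0.1 ]
dp cm [ 3.67 -0.71  3.9 ] rot [-0.     0.001  0.002]
```

View pics/w5.png

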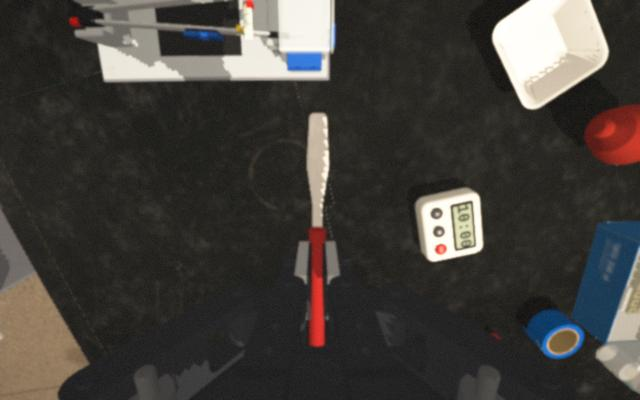

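View pics/s5b.png

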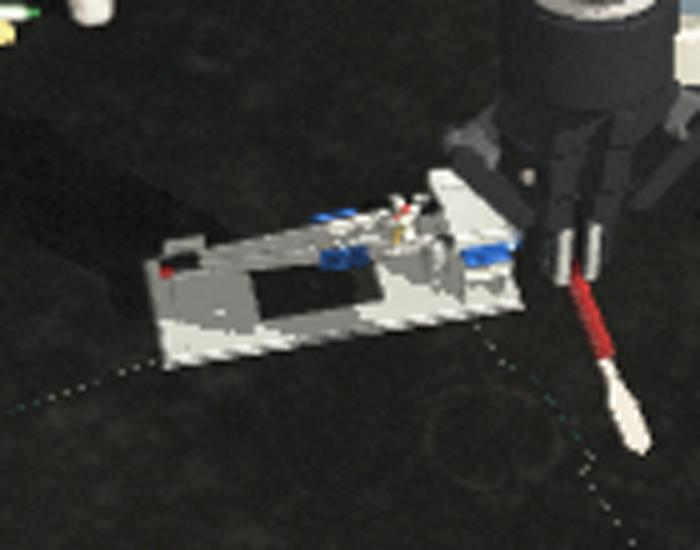

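Run:
```python
from h import *
im,d,c=load('wrist')
a=cv2.resize(im[0:100,60:360],None,fx=2.6,fy=2.6,interpolation=cv2.INTER_CUBIC); cv2.imwrite('pics/w5b.png',a[:,:,::-1])
hsv=cv2.cvtColor(im,cv2.COLOR_RGB2HSV)
b=(hsv[...,0]>95)&(hsv[...,0]<130)&(hsv[...,1]>110)&(hsv[...,2]>60)
n,lab,st,ce=cv2.connectedComponentsWithStats(b.astype(np.uint8))
for k in range(1,n):
    if st[k][4]>20 and ce[k][1]<110 and ce[k][0]<400:
        x,y,w,h,_=st[k]; print(st[k],ce[k].round(1),'depth',np.median(d[lab==k]), atd(c,*ce[k],np.median(d[lab==k])).round(4))
        for z in(.037,.039,.041): print(z,onz(c,x-.5,y+h-.5,z).round(4),onz(c,x+w-.5,y+h-.5,z).round(4))
g=cv2.cvtColor(im,cv2.COLOR_RGB2GRAY).astype(int)
E=[]
for u in range(115,320,4):
    col=g[60:100,u]; k=np.argmin(np.diff(col)); E.append((u,60+k+.5))
P=np.array([onz(c,u,v+.0,.0)[:2] for u,v in E]); 
l=cv2.fitLine(P.astype(np.float32),cv2.DIST_HUBER,0,.001,.001).ravel();print(l,np.degrees(np.arctan(l[1]/l[0])))
# spatula tip
print('tip',d[115:125,312:324].max(),atd(c,318,113,np.median(d[120:130,314:322])), atd(c,318,160,np.median(d[155:165,314:322])))
```

```text
[334  24   3  22  50] [334.8  34.2] depth 0.24244314 [6.526e-01 7.850e-02 2.000e-04]
0.037 [0.6461 0.0632 0.037 ] [0.6483 0.0627 0.037 ]
0.039 [0.6459 0.0628 0.039 ] [0.6481 0.0623 0.039 ]
0.041 [0.6457 0.0625 0.041 ] [0.6479 0.062  0.041 ]
[183  30  41  11 333] [203.1  34.9] depth 0.20768173 [0.5553 0.0916 0.0395]
0.037 [0.5384 0.0926 0.037 ] [0.568  0.0853 0.037 ]
0.039 [0.5391 0.092  0.039 ] [0.5685 0.0847 0.039 ]
0.041 [0.5398 0.0913 0.041 ] [0.569  0.0841 0.041 ]
[287  53  35  17 574] [303.8  60.9] depth 0.21370155 [0.6223 0.0578 0.0385]
0.037 [0.6082 0.0552 0.037 ] [0.6338 0.0492 0.037 ]
0.039 [0.6083 0.0549 0.039 ] [0.6337 0.0489 0.039 ]
0.041 [0.6084 0.0546 0.041 ] [0.6337 0.0487 0.041 ]
[ 0.9740733  -0.2262326   0.5193893   0.07268855] -13.07537
tip 0.13977654 [0.62380656 0.01881215 0.12883894] [ 0.61875804 -0.00288032  0.13059223]
```

View pics/w5b.png

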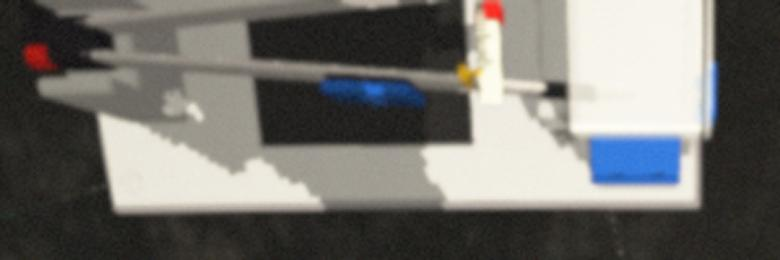

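Run:
```python
from h import *
im,d,c=load('wrist')
p,r,s=tool()
for v in list(range(114,230,12))+[235,250,270,290,310,330]:
    z=np.median(d[v-1:v+2,315:320]); P=atd(c,317,v,z); print(v,(r.inv().apply(P-p)*1000).round(1))
```

```text
114 [ 15.7   1.  -74.1]
126 [ 15.5   1.  -68.6]
138 [ 15.3   1.  -63. ]
150 [ 15.5   1.  -57.2]
162 [ 15.5   1.  -51.3]
174 [ 15.7   1.  -45.2]
186 [ 15.3   1.  -39.1]
198 [ 15.6   1.  -32.7]
210 [ 15.3   1.  -26.3]
222 [ 15.2   1.  -19.7]
235 [  8.    1.  -15.4]
250 [ 7.8  1.  -7.1]
270 [7.9 1.  4.5]
290 [ 8.   1.  16.8]
310 [ 8.   1.  29.6]
330 [ 7.9  1.  43.1]
```

```bash
python3 -c "
from h import *
togo([.5998,-.0348,.049],-13.1)"
```

```text
t 4.67 pos [ 0.6054 -0.0535  0.146 ] F [ 0.3 -0.7 -1.2] w 0.068 q [-0.13  0.22  1.85 -0.    1.08  0.1 ]
dp cm [ 9.7  -0.94 -1.7 ] rot [-0.001  0.001  0.003]
```

```bash
python3 -m creep '[{"dp":[3,-0.4,0],"rotation":[0,0,0],"grip":0.4},{"dp":[6,-0.9,0],"rotation":[0,0,0],"grip":0.4},{"dp":[9,-0.9,0],"rotation":[0,0,0],"grip":0.4},{"dp":[9.7,-0.9,0],"rotation":[0,0,0],"grip":0.4},{"dp":[9.7,-0.9,0],"rotation":[0,0,0],"grip":0.4}]' 100
python3 -m creep '[{"dp":[0,0,-0.6],"rotation":[0,0,0],"grip":0.4},{"dp":[0,0,-1.2],"rotation":[0,0,0],"grip":0.4},{"dp":[0,0,-1.4],"rotation":[0,0,0],"grip":0.4},{"dp":[0,0,-1.4],"rotation":[0,0,0],"grip":0.4},{"dp":[0,0,-1.4],"rotation":[0,0,0],"grip":0.4}]' 100
python3 -c "
from h import *
togo([.5998,-.0348,.049],-13.1)
snap('wrist','pics/w6.png');snap('scene')
im,d,c=load('scene')
a=cv2.resize(im[150:260,240:380],None,fx=5,fy=5,interpolation=cv2.INTER_CUBIC); cv2.imwrite('pics/s6b.png',a[:,:,::-1])
"
```

```text
time: 5.08
tool_pos: [0.5945, -0.0507, 0.0468]
tcp_rot: [1.372, 1.098, -1.383]
wrist_force: [-1.4, -0.7, -0.6]
width: 0.065
time: 5.5
tool_pos: [0.6027, -0.0366, 0.0523]
tcp_rot: [1.376, 1.091, -1.373]
wrist_force: [-0.4, -1.6, 0.4]
width: 0.068
t 5.5 pos [ 0.6027 -0.0366  0.0523] F [-0.4 -1.6  0.4] w 0.068 q [-0.1   0.32  1.92 -0.    0.9   0.13]
dp cm [ 0.32 -0.32 -0.11] rot [ 0.001 -0.    -0.003]
```

View pics/w6.png

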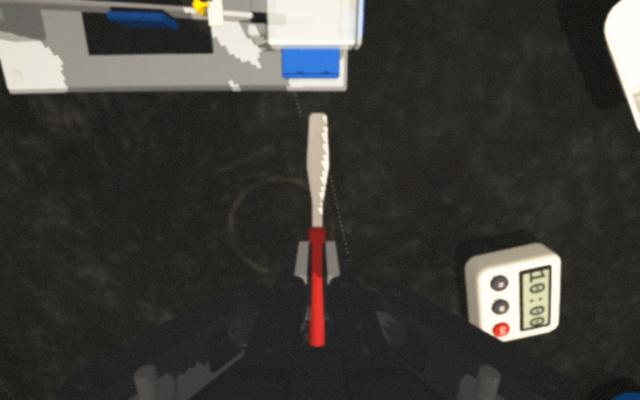

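View pics/s6b.png

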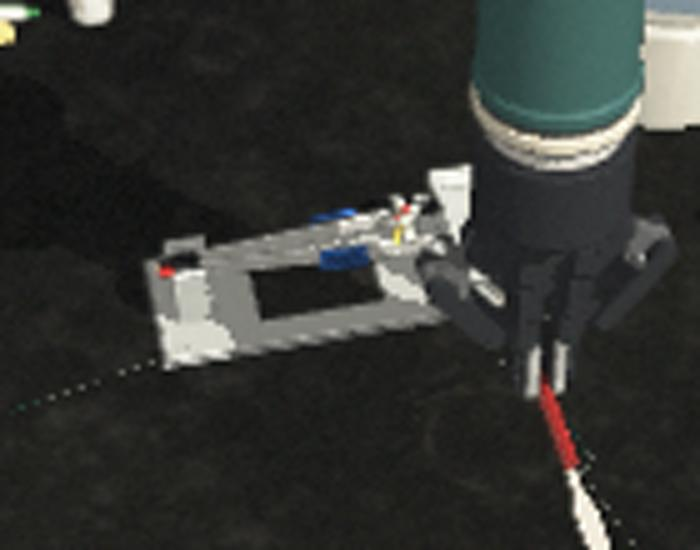

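```bash
python3 -m creep '[{"dp":[0.25,-0.25,0],"rotation":[0,0,0],"grip":0.4},{"dp":[0.25,-0.25,0],"rotation":[0,0,0],"grip":0.4},{"dp":[0.25,-0.25,0],"rotation":[0,0,0],"grip":0.4},{"dp":[0.25,-0.25,0],"rotation":[0,0,0],"grip":0.4}]' 100
python3 - <<'E'
from h import *
togo([.5998,-.0348,.049],-13.1)
im,d,c=snap('wrist','pics/w7.png')
togo([.5998,-.0348,.049],-13.1)
p,r,s=tool()
hsv=cv2.cvtColor(im,cv2.COLOR_RGB2HSV)
b=(hsv[...,0]>95)&(hsv[...,0]<130)&(hsv[...,1]>110)&(hsv[...,2]>60)
n,lab,st,ce=cv2.connectedComponentsWithStats(b.astype(np.uint8))
for k in range(1,n):
    if st[k][4]>200 and ce[k][1]<110 and ce[k][0]<400:
        x,y,w,h,_=st[k]; print(st[k])
        for z in(.037,.039,.041): print(z,[(r.inv().apply(onz(c,u,y+h-.5,z)-p)*1000).round(1) for u in (x-.5,x+w-.5)])
        ys,xs=np.nonzero(lab==k); print('z lip', np.percentile([atd(c,u,v,d[v,u])[2] for u,v in zip(xs,ys)],[5,25,50,75,95]).round(4))
E
```

```text
time: 5.93
tool_pos: [0.5987, -0.0364, 0.048]
tcp_rot: [1.376, 1.092, -1.376]
wrist_force: [-0.6, -0.0, -0.5]
width: 0.065
t 5.93 pos [ 0.5987 -0.0364  0.048 ] F [-0.6 -0.  -0.5] w 0.065 q [-0.1   0.32  1.93  0.    0.89  0.13]
dp cm [-0.1   0.07 -0.18] rot [-0.  0.  0.]
t 5.98 pos [ 0.5989 -0.0364  0.048 ] F [-0.3 -0.5 -0.5] w 0.062 q [-0.1   0.32  1.93  0.    0.89  0.13]
dp cm [-0.1   0.05 -0.18] rot [-0.001  0.     0.   ]
[ 108    5   75   20 1073]
0.037 [array([  11.1,  -89.4, -111.8]), array([  11.1,  -56.7, -111.1])]
0.039 [array([   9.1,  -88.1, -111.3]), array([   9.1,  -55.9, -110.6])]
0.041 [array([   7.1,  -86.8, -110.7]), array([   7.1,  -55.1, -110. ])]
z lip [0.0296 0.0347 0.0389 0.0401 0.041 ]
[ 289   45   61   30 1759]
0.037 [array([ 11. , -12.1, -90.9]), array([ 11. ,  14.8, -90.9])]
0.039 [array([  9. , -11.9, -90.7]), array([  9. ,  14.6, -90.7])]
0.041 [array([  7. , -11.7, -90.4]), array([  7. ,  14.4, -90.4])]
z lip [0.0374 0.0381 0.0386 0.0392 0.0403]
```

```bash
python3 -m creep '[{"dp":[-0.1,0.03,-0.6],"rotation":[0,0,0],"grip":0.4},{"dp":[-0.1,0.03,-1.2],"rotation":[0,0,0],"grip":0.4},{"dp":[-0.1,0.03,-1.6],"rotation":[0,0,0],"grip":0.4},{"dp":[-0.1,0.03,-2.0],"rotation":[0,0,0],"grip":0.4},{"dp":[-0.1,0.03,-2.5],"rotation":[0,0,0],"grip":0.4}]' 100
python3 -m creep '[{"dp":[0,0,0],"rotation":[0,0,0],"grip":0.4},{"dp":[0,0,0],"rotation":[0,0,0],"grip":0.4},{"dp":[0,0,0],"rotation":[0,0,0],"grip":0.4}]' 100
python3 - <<'E'
from h import *
im,d,c=snap('wrist','pics/w8.png')
togo([.6049,-.0127,.049],-13.1)
E
```

```text
time: 6.4
tool_pos: [0.6052, -0.0115, 0.0492]
tcp_rot: [1.376, 1.092, -1.376]
wrist_force: [-0.4, -0.7, 0.1]
width: 0.065
time: 6.65
tool_pos: [0.605, -0.012, 0.0491]
tcp_rot: [1.376, 1.092, -1.376]
wrist_force: [0.0, -1.6, -0.1]
width: 0.066
t 6.7 pos [ 0.6049 -0.0121  0.0491] F [-0.6 -0.1 -0.8] w 0.066 q [-0.06  0.32  1.92 -0.    0.9   0.17]
dp cm [0.01 0.01 0.06] rot [-0.  0.  0.]
```

View pics/w8.png

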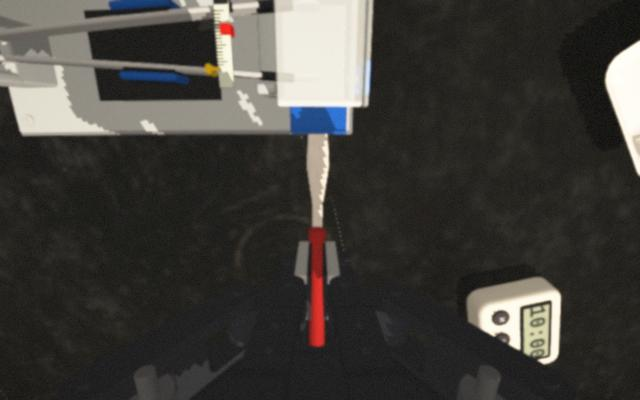

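```bash
python3 -m creep '[{"dp":[-0.35,0,0],"rotation":[0,0,0],"grip":0.4},{"dp":[-0.7,0,0],"rotation":[0,0,0],"grip":0.4},{"dp":[-1.1,0,0],"rotation":[0,0,0],"grip":0.4},{"dp":[-1.5,0,-0.08],"rotation":[0,0,0],"grip":0.4},{"dp":[-1.9,0,-0.12],"rotation":[0,0,0],"grip":0.4}]' 110
python3 - <<'E'
from h import *
im,d,c=snap('wrist','pics/w9.png')
togo([.6049,-.0127,.049],-13.1)
E
```

```text
time: 7.12
tool_pos: [0.6056, -0.0111, 0.069]
tcp_rot: [1.376, 1.091, -1.376]
wrist_force: [-0.3, -0.3, -1.0]
width: 0.06
t 7.17 pos [ 0.6063 -0.011   0.07  ] F [ 0.5 -0.6 -0. ] w 0.061 q [-0.06  0.3   1.91 -0.    0.93  0.17]
dp cm [ 2.1 -0.1  0.2] rot [-0.    -0.    -0.002]
```

View pics/w9.png

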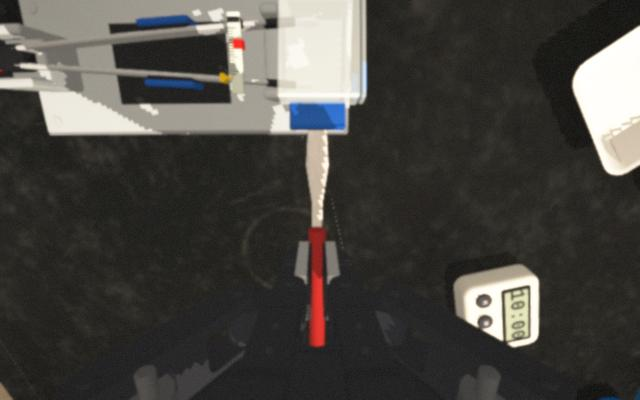

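```bash
cat > chk.py <<'E'
from h import *
im,d,c=load('wrist'); p,r,s=tool()
for v in (145,175,205,222,250,300):
    P=atd(c,317,v,np.median(d[v-1:v+2,315:320])); print(v,(r.inv().apply(P-p)*1000).round(1),P[2].round(4))
hsv=cv2.cvtColor(im,cv2.COLOR_RGB2HSV)
b=(hsv[...,0]>95)&(hsv[...,0]<130)&(hsv[...,1]>110)&(hsv[...,2]>60)
n,lab,st,ce=cv2.connectedComponentsWithStats(b.astype(np.uint8))
for k in range(1,n):
    if st[k][4]>100 and ce[k][1]<200 and 240<ce[k][0]<400:
        ys,xs=np.nonzero(lab==k); 
        for v in range(ys.min()+1,ys.max(),5):
            print('lip', v,atd(c,320,v,np.median(d[v,300:336])).round(4))
E
python3 chk.py
```

```text
145 [ 17.3  -0.1 -59.5] 0.0528
175 [ 17.6  -0.1 -44.5] 0.0524
205 [ 17.6  -0.1 -28.7] 0.0524
222 [ 17.4  -0.1 -19.3] 0.0526
250 [ 9.7 -0.1 -6.8] 0.0602
300 [ 9.5 -0.2 23.2] 0.0605
lip 104 [0.6254 0.0651 0.0548]
lip 109 [0.6249 0.0629 0.0556]
lip 114 [0.6244 0.0607 0.0559]
lip 119 [0.6239 0.0586 0.0568]
lip 124 [0.6234 0.0564 0.0588]
```

```bash
python3 -m creep '[{"dp":[-0.7,0,-0.2],"rotation":[0,0,0],"grip":0.4},{"dp":[-1.3,0,-0.5],"rotation":[0,0,0],"grip":0.4},{"dp":[-2.0,0,-0.95],"rotation":[0,0,0],"grip":0.4},{"dp":[-2.7,0,-1.5],"rotation":[0,0,0],"grip":0.4},{"dp":[-3.2,0,-2.1],"rotation":[0,0,0],"grip":0.4}]' 110
python3 - <<'E'
from h import *
im,d,c=snap('wrist','pics/w10.png')
togo([.6049,-.0127,.049],-13.1)
E
python3 chk.py
```

```text
time: 7.58
tool_pos: [0.6108, 0.0101, 0.1016]
tcp_rot: [1.377, 1.091, -1.375]
wrist_force: [0.3, 0.1, -0.1]
width: 0.062
t 7.63 pos [0.6118 0.0111 0.1027] F [ 0.5 -0.   0.4] w 0.063 q [-0.02  0.27  1.88  0.    0.99  0.21]
dp cm [ 5.36 -0.15  2.49] rot [-0.    -0.002 -0.003]
145 [ 17.5  -0.1 -58.4] 0.0853
175 [ 17.4  -0.1 -43.5] 0.0854
205 [ 17.1  -0.1 -27.8] 0.0857
222 [ 17.2  -0.1 -18.3] 0.0855
250 [ 9.8 -0.1 -5.7] 0.0929
300 [ 9.5 -0.2 24.2] 0.0932
lip 96 [0.6315 0.0897 0.0862]
lip 101 [0.631  0.0876 0.0847]
lip 106 [0.6305 0.0854 0.0861]
lip 111 [0.6299 0.0831 0.0898]
lip 116 [0.6294 0.081  0.0941]
lip 105 [0.6306 0.0858 0.0855]
lip 110 [0.63   0.0836 0.0896]
lip 115 [0.6295 0.0814 0.0942]
lip 120 [0.629  0.0793 0.093 ]
```

View pics/w10.png

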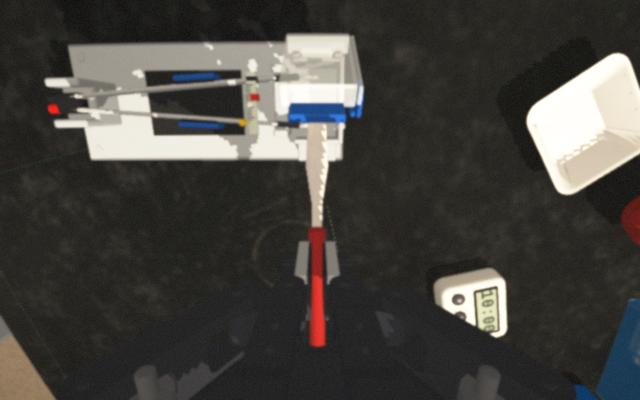

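```bash
python3 -m creep '[{"dp":[-0.5,0,-0.8],"rotation":[0,0,0],"grip":0.4},{"dp":[-0.9,0,-1.7],"rotation":[0,0,0],"grip":0.4},{"dp":[-1.1,0,-2.7],"rotation":[0,0,0],"grip":0.4},{"dp":[-1.2,0,-3.7],"rotation":[0,0,0],"grip":0.4},{"dp":[-1.2,0,-4.7],"rotation":[0,0,0],"grip":0.4}]' 110
python3 - <<'E'
from h import *
im,d,c=snap('wrist','pics/w11.png')
togo([.6049,-.0127,.049],-13.1)
E
python3 chk.py
```

```text
time: 8.05
tool_pos: [0.6211, 0.0566, 0.1124]
tcp_rot: [1.376, 1.092, -1.375]
wrist_force: [-0.0, -0.1, -0.9]
width: 0.065
t 8.1 pos [0.6214 0.0582 0.1123] F [ 0.4  0.7 -0. ] w 0.065 q [0.05 0.28 1.84 0.   1.02 0.28]
dp cm [ 6.32 -0.01  7.29] rot [ 0.001 -0.002 -0.   ]
145 [ 16.3   0.7 -58. ] 0.0961
175 [ 15.9   0.7 -43.1] 0.0964
205 [ 16.2   0.7 -27.3] 0.0961
222 [ 16.    0.7 -18. ] 0.0963
250 [ 8.7  0.7 -5.3] 0.1035
300 [ 8.3  0.7 24.6] 0.1039
lip 100 [0.6412 0.1342 0.1033]
lip 105 [0.6407 0.1321 0.1039]
lip 110 [0.6403 0.1301 0.0987]
lip 111 [0.6402 0.1297 0.0969]
lip 116 [0.6402 0.1271 0.0445]
lip 121 [0.6394 0.1246 0.0677]
lip 126 [0.6388 0.1219 0.0677]
lip 131 [0.6381 0.1192 0.0676]
lip 136 [0.6376 0.1183 0.0948]
```

View pics/w11.png

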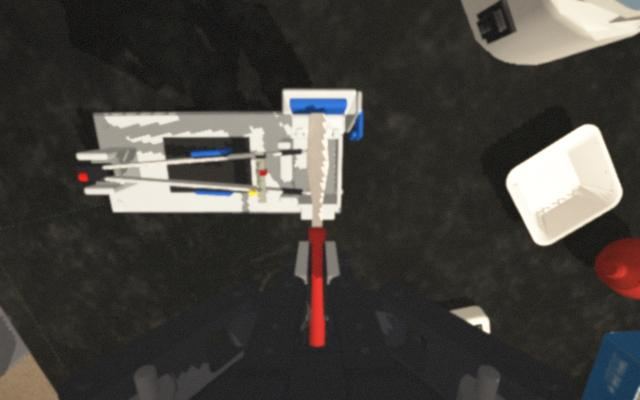

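```bash
python3 -m creep '[{"dp":[0,0,-1],"rotation":[0,0,0],"grip":0.4},{"dp":[0,0,-2],"rotation":[0,0,0],"grip":0.4},{"dp":[0,0,-3],"rotation":[0,0,0],"grip":0.4},{"dp":[0,0,-3],"rotation":[0,0,0],"grip":0.4},{"dp":[0,0,-3],"rotation":[0,0,0],"grip":0.4}]' 110
python3 - <<'E'
from h import *
im,d,c=snap('wrist','pics/w12.png')
togo([.6049,-.0127,.049],-13.1)
E
```

```text
time: 8.52
tool_pos: [0.6276, 0.0852, 0.112]
tcp_rot: [1.375, 1.093, -1.375]
wrist_force: [-0.2, 0.3, -0.1]
width: 0.065
t 8.57 pos [0.6274 0.0847 0.112 ] F [-0.  -0.   0.3] w 0.065 q [ 0.09  0.3   1.82 -0.    1.02  0.32]
dp cm [ 6.31  0.01 10.  ] rot [0. 0. 0.]
```

View pics/w12.png

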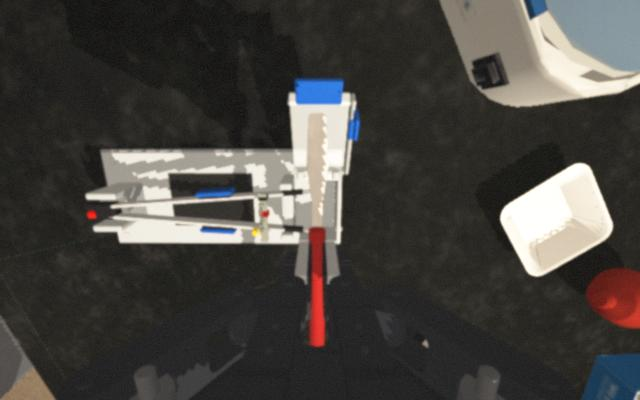

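```bash
python3 -m creep '[{"dp":[-1.5,0,1],"rotation":[0,0,0],"grip":0.4},{"dp":[-3,0,4],"rotation":[0,0,0],"grip":0.4},{"dp":[-3,0,8],"rotation":[0,0,0],"grip":0.4},{"dp":[-3,0,12],"rotation":[0,0,0],"grip":0.4},{"dp":[-3,0,15],"rotation":[0,0,0],"grip":0.4}]' 100
python3 - <<'E'
from h import *
togo([.56,-.20,.05],-13.1)
E
```

```text
time: 8.98
tool_pos: [0.5929, -0.0651, 0.1441]
tcp_rot: [1.376, 1.089, -1.376]
wrist_force: [-0.1, -1.0, -0.1]
width: 0.066
t 8.98 pos [ 0.5929 -0.0651  0.1441] F [-0.1 -1.  -0.1] w 0.066 q [-0.15  0.2   1.88 -0.    1.06  0.08]
dp cm [ 9.43 -0.15 13.87] rot [-0.001  0.001 -0.002]
```

```bash
python3 -m creep '[{"dp":[2,0,4],"rotation":[0,0,0],"grip":0.4},{"dp":[5,0,8],"rotation":[0,0,0],"grip":0.4},{"dp":[7,0,11],"rotation":[0,0,0],"grip":0.4},{"dp":[9,0,13],"rotation":[0,0,0],"grip":0.4},{"dp":[9.4,0,13],"rotation":[0,0,0],"grip":0.4}]' 100
python3 -m creep '[{"dp":[0,0,0],"rotation":[0,0,0],"grip":0.4},{"dp":[0,0,0],"rotation":[0,0,0],"grip":0.4},{"dp":[0,0,0],"rotation":[0,0,0],"grip":0.4}]' 100
python3 - <<'E'
from h import *
togo([.56,-.20,.018],-13.1)
snap('wrist','pics/w13.png')
E
python3 chk.py
```

```text
time: 9.4
tool_pos: [0.5596, -0.1927, 0.0453]
tcp_rot: [1.376, 1.093, -1.384]
wrist_force: [-1.2, 0.7, -0.3]
width: 0.064
time: 9.65
tool_pos: [0.5653, -0.1882, 0.05]
tcp_rot: [1.377, 1.09, -1.374]
wrist_force: [1.1, 0.5, 0.4]
width: 0.062
t 9.65 pos [ 0.5653 -0.1882  0.05  ] F [1.1 0.5 0.4] w 0.062 q [-0.36  0.31  1.94  0.    0.89 -0.13]
dp cm [ 3.2  -0.25  1.27] rot [-0.     0.    -0.003]
145 [ 16.6   0.5 -59.3] 0.0336
175 [ 16.4   0.5 -44.5] 0.0338
205 [ 16.4   0.4 -28.7] 0.0338
222 [ 16.4   0.4 -19.3] 0.0337
250 [ 8.6  0.4 -6.8] 0.0415
300 [ 8.6  0.4 23.2] 0.0416
```

View pics/w13.png

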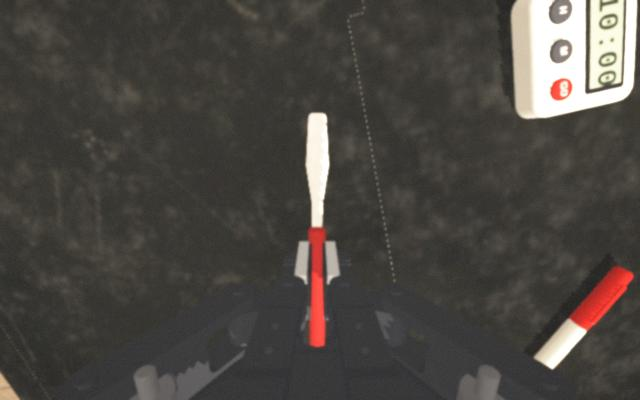

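```bash
python3 -m creep '[{"dp":[0.8,0,0],"rotation":[0,0,0],"grip":0.4},{"dp":[1.6,0,0],"rotation":[0,0,0],"grip":0.4},{"dp":[2.3,0,0],"rotation":[0,0,0],"grip":0.4},{"dp":[2.9,0,0],"rotation":[0,0,0],"grip":0.4},{"dp":[3.0,0,0],"rotation":[0,0,0],"grip":0.4}]' 100
python3 -m creep '[{"dp":[0,0,0],"rotation":[0,0,0],"grip":0.4},{"dp":[0,0,0],"rotation":[0,0,0],"grip":0.4},{"dp":[0,0,0],"rotation":[0,0,0],"grip":0.4}]' 100
```

```text
time: 10.12
tool_pos: [0.563, -0.1874, 0.0164]
tcp_rot: [1.375, 1.095, -1.377]
wrist_force: [-0.6, -0.0, -0.9]
width: 0.061
time: 10.37
tool_pos: [0.5641, -0.1882, 0.0182]
tcp_rot: [1.376, 1.092, -1.376]
wrist_force: [0.7, 0.8, -0.2]
width: 0.063
```

```bash
python3 -m creep '[{"dp":[0.1,0,0],"rotation":[0,0,0],"grip":0.4},{"dp":[0.1,0,0],"rotation":[0,0,0],"grip":0.7},{"dp":[0.1,0,0],"rotation":[0,0,0],"grip":1.2},{"dp":[0.1,0,0],"rotation":[0,0,0],"grip":2.5},{"dp":[0.1,0,0],"rotation":[0,0,0],"grip":3}]' 40
python3 -m creep '[{"dp":[0,0,0],"rotation":[0,0,0],"grip":3},{"dp":[-2,0,0],"rotation":[0,0,0],"grip":3},{"dp":[-6,0,0],"rotation":[0,0,0],"grip":3},{"dp":[-10,0,0],"rotation":[0,0,0],"grip":3},{"dp":[-13,0,0],"rotation":[0,0,0],"grip":3}]' 40
python3 - <<'E'
from h import *
togo([.55,.07,.2],76.9)
im,d,c=snap('wrist','pics/w14.png')
for v in range(120,300,20): print(v,atd(c,317,v,np.median(d[v-1:v+2,315:320])).round(4))
E
```

```text
time: 10.78
tool_pos: [0.5641, -0.1883, 0.0174]
tcp_rot: [1.376, 1.092, -1.376]
wrist_force: [-0.6, -0.0, -0.5]
width: 0.348
time: 11.2
tool_pos: [0.5647, -0.1885, 0.1501]
tcp_rot: [1.376, 1.09, -1.374]
wrist_force: [0.9, -0.2, 0.9]
width: 0.352
t 11.2 pos [ 0.5647 -0.1885  0.1501] F [ 0.9 -0.2  0.9] w 0.352 q [-0.36  0.19  1.88  0.    1.07 -0.14]
dp cm [ -5.01  -7.29 -24.84] rot [-1.571  0.002 -0.002]
120 [ 5.815e-01 -1.214e-01  3.000e-04]
140 [ 5.773e-01 -1.391e-01  1.000e-04]
160 [ 5.731e-01 -1.575e-01 -4.000e-04]
180 [ 0.569  -0.1748  0.0074]
200 [ 0.5645 -0.1941  0.0074]
220 [ 0.5598 -0.2142  0.0074]
240 [ 0.5549 -0.2352  0.0076]
260 [ 5.489e-01 -2.609e-01  5.000e-04]
280 [ 5.433e-01 -2.847e-01  2.000e-04]
```

View pics/w14.png

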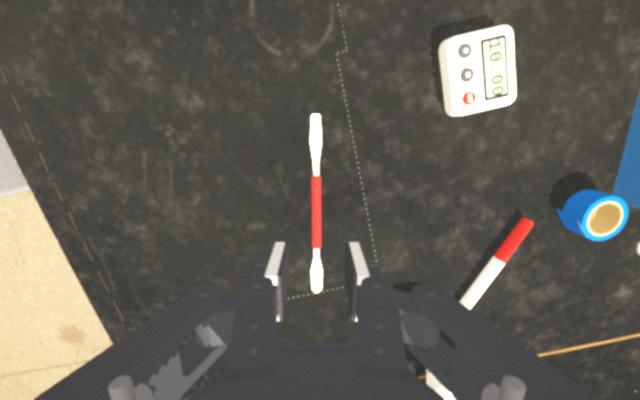

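```bash
python3 -m creep '[{"dp":[-2,-3.5,-11],"rotation":[0.62,0,0],"grip":5},{"dp":[-2,-3.5,-15],"rotation":[0.62,0,0],"grip":5},{"dp":[-2,-3.5,-15],"rotation":[0.62,0,0],"grip":5},{"dp":[-2,-3.5,-15],"rotation":[0.62,0,0],"grip":5},{"dp":[-2,-3.5,-15],"rotation":[0.62,0,0],"grip":5}]' 30
python3 - <<'E'
from h import *
togo([.56,.1045,.17],-103.1)
E
```

```text
time: 11.67
tool_pos: [0.5642, -0.0288, 0.1681]
tcp_rot: [1.794, 0.695, -1.789]
wrist_force: [0.2, 0.6, 1.0]
width: 0.584
t 11.67 pos [ 0.5642 -0.0288  0.1681] F [0.2 0.6 1. ] w 0.584 q [-0.1   0.12  1.92  0.    1.1   0.73]
dp cm [ -0.15 -10.14  -8.67] rot [ 0.967 -0.002  0.002]
```

```bash
python3 -m creep '[{"dp":[-0.5,-6,-5],"rotation":[0.62,0,0],"grip":5},{"dp":[-0.5,-10,-8.6],"rotation":[0.62,0,0],"grip":5},{"dp":[-0.5,-10,-8.6],"rotation":[0.62,0,0],"grip":5},{"dp":[-0.5,-10,-8.6],"rotation":[0.62,0,0],"grip":5},{"dp":[-0.5,-10.1,-8.7],"rotation":[0.62,0,0],"grip":5}]' 30
python3 -m creep '[{"dp":[0,0,0],"rotation":[0.34,0,0],"grip":5},{"dp":[0,0,0],"rotation":[0.34,0,0],"grip":5},{"dp":[0,0,0],"rotation":[0.34,0,0],"grip":5},{"dp":[0,0,0],"rotation":[0.34,0,0],"grip":5},{"dp":[0,0,0],"rotation":[0.34,0,0],"grip":5}]' 30
python3 - <<'E'
from h import *
togo([.56,.1045,.17],-103.1)
snap('wrist','pics/w15.png')
togo([.56,.1045,.17],-103.1)
E
```

```text
time: 12.08
tool_pos: [0.5596, 0.1028, 0.1722]
tcp_rot: [2.149, 0.155, -2.148]
wrist_force: [0.4, -0.2, 0.1]
width: 0.585
time: 12.5
tool_pos: [0.5598, 0.0991, 0.172]
tcp_rot: [-2.12, 0.204, 2.121]
wrist_force: [1.3, 0.7, -1.1]
width: 0.588
t 12.5 pos [0.5598 0.0991 0.172 ] F [ 1.3  0.7 -1.1] w 0.588 q [0.13 0.12 1.91 0.   1.11 1.89]
dp cm [ 0.2  -0.53  0.09] rot [ 0.036  0.    -0.   ]
t 12.55 pos [0.5599 0.099  0.172 ] F [-0.  -0.3  0.4] w 0.586 q [0.13 0.12 1.91 0.   1.11 1.89]
dp cm [ 0.2  -0.54  0.09] rot [ 0.036  0.    -0.   ]
```

View pics/w15.png

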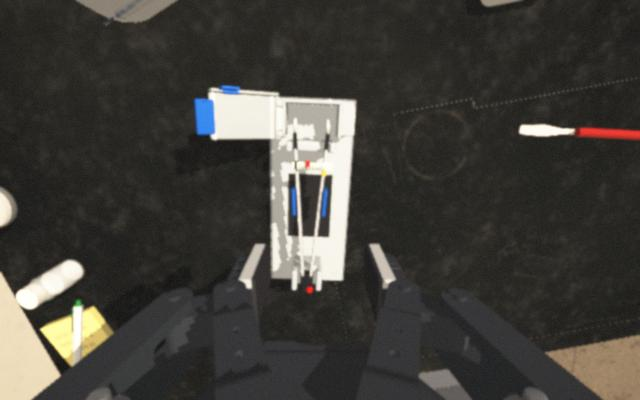

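```bash
cat > pads.py <<'E'
from h import *
im,d,c=load('wrist')
hsv=cv2.cvtColor(im,cv2.COLOR_RGB2HSV)
b=(hsv[...,0]>95)&(hsv[...,0]<130)&(hsv[...,1]>110)&(hsv[...,2]>40)
n,lab,st,ce=cv2.connectedComponentsWithStats(b.astype(np.uint8))
C=[]
for k in range(1,n):
    if st[k][4]>20 and 140<ce[k][1]<260 and 240<ce[k][0]<380:
        ys,xs=np.nonzero(lab==k); dd=np.median(d[lab==k]);P=onz(c,*ce[k],.041)
        print(st[k],ce[k].round(1),'z',atd(c,*ce[k],dd)[2].round(4),P.round(4)); C.append(P)
m=sum(C)/len(C)
ang=np.radians(-13.1);ex=np.array([np.cos(ang),np.sin(ang)]);ey=np.array([-ex[1],ex[0]])
dl=C[0][:2]-C[1][:2];print('mid',m.round(4),'sep',dl@ey,dl@ex)
g=cv2.cvtColor(im,cv2.COLOR_RGB2GRAY)
E
python3 pads.py
python3 - <<'E'
from h import *
im,d,c=load('wrist')
a=cv2.resize(im[90:300,190:370],None,fx=2.8,fy=2.8,interpolation=cv2.INTER_CUBIC); cv2.imwrite('pics/w15b.png',a[:,:,::-1])
# right base edge direction
g=cv2.cvtColor(im,cv2.COLOR_RGB2GRAY).astype(int)
E=[]
for v in range(150,270,3):
    col=g[v,335:365]; k=np.argmin(np.diff(col)); E.append((335+k+.5,v))
P=np.array([onz(c,u,v,.006)[:2] for u,v in E])
l=cv2.fitLine(P.astype(np.float32),cv2.DIST_HUBER,0,.001,.001).ravel();print(l,np.degrees(np.arctan(l[1]/l[0])))
E
```

```text
[291 186   6  31 141] [293.1 201.3] z 0.0389 [0.5615 0.1207 0.041 ]
[321 187   7  30 139] [324.3 202.2] z 0.039 [0.5551 0.0924 0.041 ]
mid [0.5583 0.1066 0.041 ] sep 0.028994301260804656 -0.00017613081662448508
[ 0.9737832  -0.2274781   0.5335275   0.07022738] -13.148641
```

View pics/w15b.png

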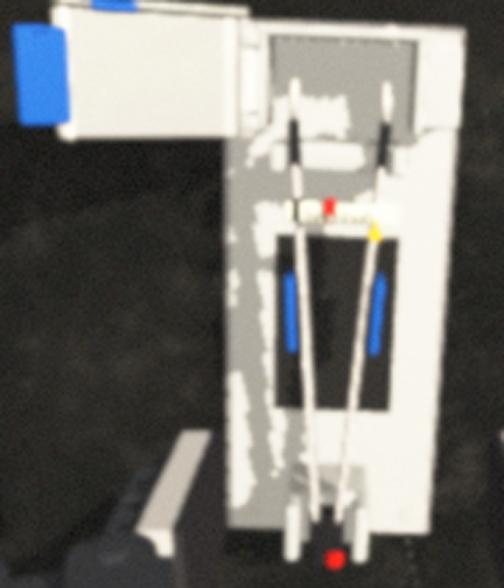

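```bash
python3 -m creep '[{"dp":[0,-0.87,0],"rotation":[0.036,0,0],"grip":5},{"dp":[2,-0.87,0.18],"rotation":[0.036,0,0],"grip":5},{"dp":[5,-0.87,0.18],"rotation":[0.036,0,0],"grip":5},{"dp":[8,-0.87,0.18],"rotation":[0.036,0,0],"grip":5},{"dp":[10,-0.87,0.18],"rotation":[0.036,0,0],"grip":5}]' 30
python3 -m creep '[{"dp":[0,0,0],"rotation":[0,0,0],"grip":5},{"dp":[0,0,0],"rotation":[0,0,0],"grip":5},{"dp":[0,0,0],"rotation":[0,0,0],"grip":5}]' 30
python3 - <<'E'
from h import *
togo([.5585,.1076,.03],-103.1)
snap('wrist','pics/w16.png')
togo([.5585,.1076,.03],-103.1)
E
sed -i 's/260 and 240/330 and 240/' pads.py; python3 pads.py
```

```text
time: 12.97
tool_pos: [0.5585, 0.1077, 0.0697]
tcp_rot: [-2.098, 0.242, 2.103]
wrist_force: [-0.5, 0.9, -0.4]
width: 0.584
time: 13.22
tool_pos: [0.5609, 0.108, 0.0734]
tcp_rot: [-2.101, 0.242, 2.097]
wrist_force: [1.0, -0.5, -0.1]
width: 0.588
t 13.22 pos [0.5609 0.108  0.0734] F [ 1.  -0.5 -0.1] w 0.588 q [ 0.15  0.24  1.98 -0.    0.92  1.95]
dp cm [4.34 0.1  0.24] rot [-0.002 -0.002  0.001]
t 13.27 pos [0.5616 0.1081 0.0742] F [ 0.1 -0.7  0.4] w 0.584 q [0.15 0.23 1.98 0.   0.92 1.95]
dp cm [4.42 0.13 0.3 ] rot [-0.002 -0.003  0.001]
[291 222  10  47 318] [295.8 246. ] z 0.0389 [0.5627 0.1203 0.041 ]
[338 222  10  47 309] [342.9 245.9] z 0.0387 [0.5563 0.0926 0.041 ]
mid [0.5595 0.1065 0.041 ] sep 0.028373332275600734 -1.6336738770539143e-05
```

View pics/w16.png

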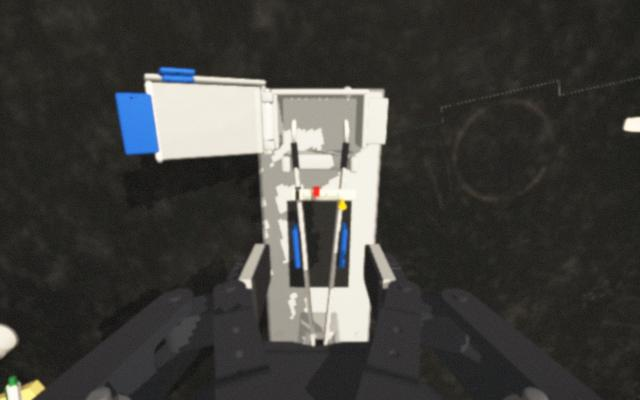

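```bash
python3 -m creep '[{"dp":[1,0.05,0],"rotation":[0,0,0],"grip":5},{"dp":[2,0.05,0],"rotation":[0,0,0],"grip":5},{"dp":[3,0.05,0],"rotation":[0,0,0],"grip":5},{"dp":[3.8,0.05,0],"rotation":[0,0,0],"grip":5},{"dp":[4.2,0.05,0],"rotation":[0,0,0],"grip":5}]' 30
python3 -m creep '[{"dp":[0,0,0],"rotation":[0,0,0],"grip":5},{"dp":[0,0,0],"rotation":[0,0,0],"grip":5},{"dp":[0,0,0],"rotation":[0,0,0],"grip":5},{"dp":[0,0,0],"rotation":[0,0,0],"grip":4.5}]' 30
python3 - <<'E'
from h import *
togo([.5592,.1075,.03],-103.1)
snap('wrist','pics/w17.png')
togo([.5592,.1075,.03],-103.1)
E
```

```text
time: 13.68
tool_pos: [0.5583, 0.1073, 0.0282]
tcp_rot: [-2.097, 0.244, 2.102]
wrist_force: [-1.2, 0.2, 0.8]
width: 0.589
time: 14.02
tool_pos: [0.5603, 0.1076, 0.0306]
tcp_rot: [-2.1, 0.243, 2.098]
wrist_force: [0.2, -0.9, -0.6]
width: 0.53
t 14.02 pos [0.5603 0.1076 0.0306] F [ 0.2 -0.9 -0.6] w 0.53 q [0.15 0.29 2.01 0.   0.84 1.95]
dp cm [0.06 0.03 0.1 ] rot [-0.002 -0.001  0.   ]
t 14.07 pos [0.5603 0.1076 0.0307] F [-0.2  0.4  0.1] w 0.524 q [ 0.15  0.29  2.01 -0.    0.84  1.95]
dp cm [0.07 0.03 0.11] rot [-0.002 -0.001  0.   ]
```

View pics/w17.png

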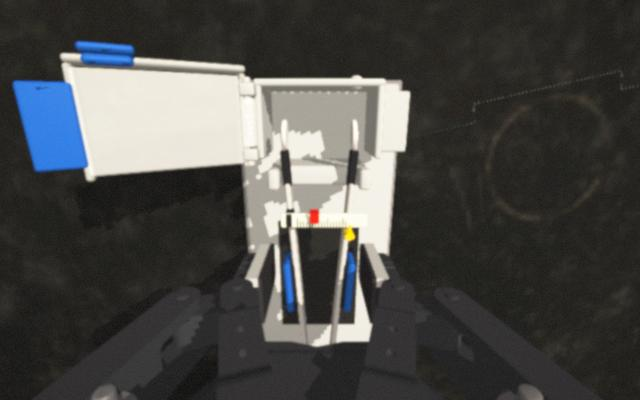

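```bash
python3 -m creep '[{"dp":[0,0,0.05],"rotation":[0,0,0],"grip":4},{"dp":[0,0,0.05],"rotation":[0,0,0],"grip":3.5},{"dp":[0,0,0.05],"rotation":[0,0,0],"grip":3.2},{"dp":[0,0,0.05],"rotation":[0,0,0],"grip":2.9},{"dp":[0,0,0.05],"rotation":[0,0,0],"grip":2.9}]' 30
python3 - <<'E'
from h import *
togo([.5592,.1075,.03],-103.1)
snap('wrist','pics/w18.png')
togo([.5592,.1075,.03],-103.1)
E
```

```text
time: 14.48
tool_pos: [0.5598, 0.1078, 0.0308]
tcp_rot: [-2.1, 0.243, 2.098]
wrist_force: [-0.3, 0.8, 3.0]
width: 0.343
t 14.48 pos [0.5598 0.1078 0.0308] F [-0.3  0.8  3. ] w 0.343 q [0.15 0.29 2.01 0.   0.84 1.95]
dp cm [0.08 0.04 0.05] rot [-0.002 -0.001  0.001]
t 14.53 pos [0.5598 0.1078 0.0308] F [-0.7  0.6  3.8] w 0.34 q [0.15 0.29 2.01 0.   0.84 1.95]
dp cm [0.08 0.04 0.05] rot [-0.002 -0.001  0.001]
```

View pics/w18.png

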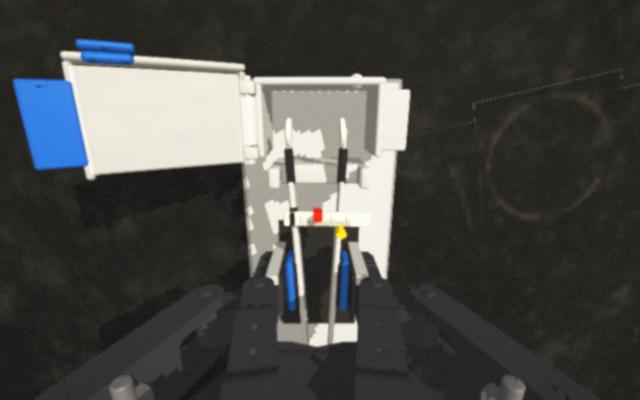

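```bash
python3 -m creep '[{"dp":[0,0,0],"rotation":[0,0,0],"grip":2.8},{"dp":[0,0,0],"rotation":[0,0,0],"grip":2.8},{"dp":[-0.3,0,0],"rotation":[0,0,0],"grip":2.8},{"dp":[-0.7,0,0],"rotation":[0,0,0],"grip":2.8},{"dp":[-1.2,0,0],"rotation":[0,0,0],"grip":2.8}]' 30
python3 -m creep '[{"dp":[-0.5,0,0],"rotation":[0,0,0],"grip":2.8},{"dp":[-1,0,0],"rotation":[0,0,0],"grip":2.8},{"dp":[-1.5,0,0],"rotation":[0,0,0],"grip":2.8},{"dp":[-2,0,0],"rotation":[0,0,0],"grip":2.8},{"dp":[-2.4,0,0],"rotation":[0,0,0],"grip":2.8}]' 30
python3 - <<'E'
from h import *
togo([.5592,.1075,.03],-103.1)
snap('wrist','pics/w19.png')
togo([.5592,.1075,.03],-103.1)
E
```

```text
time: 14.95
tool_pos: [0.5583, 0.1074, 0.0416]
tcp_rot: [-2.097, 0.244, 2.101]
wrist_force: [1.1, 0.1, -0.6]
width: 0.326
time: 15.37
tool_pos: [0.5595, 0.1076, 0.067]
tcp_rot: [-2.1, 0.243, 2.098]
wrist_force: [-0.0, 0.3, -0.6]
width: 0.326
t 15.37 pos [0.5595 0.1076 0.067 ] F [-0.   0.3 -0.6] w 0.326 q [0.15 0.24 1.99 0.   0.91 1.95]
dp cm [3.7  0.02 0.03] rot [-0.002 -0.001  0.   ]
t 15.42 pos [0.5601 0.1077 0.0678] F [ 0.3  0.2 -1.5] w 0.332 q [0.15 0.24 1.99 0.   0.91 1.95]
dp cm [3.78 0.05 0.09] rot [-0.002 -0.002  0.001]
```

View pics/w19.png

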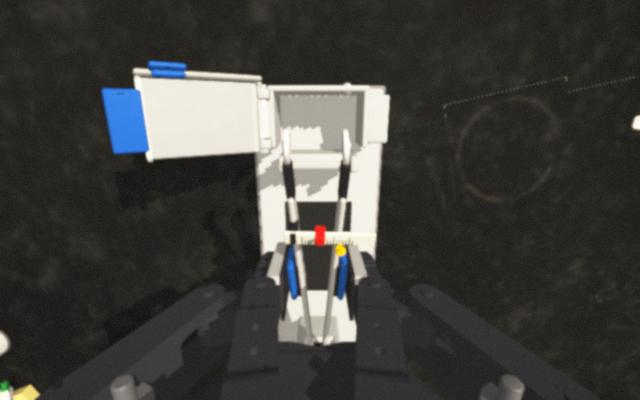

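```bash
cat > tw.py <<'E'
from h import *
import sys
im,d,c=load('wrist'); p,r,s=tool()
hsv=cv2.cvtColor(im,cv2.COLOR_RGB2HSV)
def show(nm,m):
    ys,xs=np.nonzero(m)
    if len(xs)<3: print(nm,'none');return
    T=np.array([r.inv().apply(atd(c,u,v,d[v,u])-p)*1000 for u,v in zip(xs,ys) if d[v,u]>0])
    print(nm,len(xs),'px',xs.mean().round(2),ys.mean().round(2),'v',ys.min(),ys.max(),'tool',np.median(T,0).round(2))
roi=np.zeros(d.shape,bool);roi[100:345,275:370]=1
H,S,V=hsv[...,0],hsv[...,1],hsv[...,2]
show('rider',((H<8)|(H>172))&(S>150)&(V>90)&roi)
show('pointer',(H>18)&(H<35)&(S>150)&(V>120)&roi)
b=(H>95)&(H<130)&(S>110)&(V>40)&roi
L=b.copy();L[:,320:]=0;show('padL',L)
L=b.copy();L[:,:320]=0;show('padR',L)
# leg heights, along each row: nearest depth pixel points
for v in range(125,345,15):
    row=[(d[v,u],u) for u in range(278,365) if d[v,u]>0]
    dm,u=min(row); print(v,u,(r.inv().apply(atd(c,u,v,dm)-p)*1000).round(1))
E
python3 tw.py
python3 - <<'E'
from h import *
im,d,c=load('wrist')
a=cv2.resize(im[110:350,260:380],None,fx=2.5*2,fy=2.5,interpolation=cv2.INTER_CUBIC); cv2.imwrite('pics/w19b.png',a[:,:,::-1])
im,d,c=snap('scene')
a=cv2.resize(im[140:260,220:380],None,fx=5,fy=5,interpolation=cv2.INTER_CUBIC); cv2.imwrite('pics/s19.png',a[:,:,::-1])
E
```

```text
rider 198 px 319.51 234.6 v 225 245 tool [-23.37   1.74 -29.94]
pointer 103 px 340.24 249.26 v 244 255 tool [-20.06   9.9  -21.87]
padL 402 px 291.38 272.63 v 247 298 tool [ -3.84 -11.52  -3.33]
padR 342 px 342.27 276.16 v 255 298 tool [-4.62 12.62 -0.99]
125 364 [ 33.5  25.8 -68.8]
140 287 [-27.9  -9.4 -66.1]
155 345 [-27.8  10.1 -61. ]
170 342 [-23.4   9.6 -55.1]
185 286 [-20.3 -11.  -48.9]
200 290 [-19.7  -9.7 -42.8]
215 341 [-17.2  10.2 -35.8]
230 318 [-22.3   1.  -31.5]
245 340 [-22.1   9.7 -25. ]
260 353 [ -9.4  16.8 -11.7]
275 362 [-22.3  18.9 -11.7]
290 363 [-33.2  17.6 -12. ]
305 360 [-48.9  14.1 -17. ]
320 357 [-56.4  12.1 -17.4]
335 357 [-62.5  11.3 -17.5]
```

View pics/s19.png

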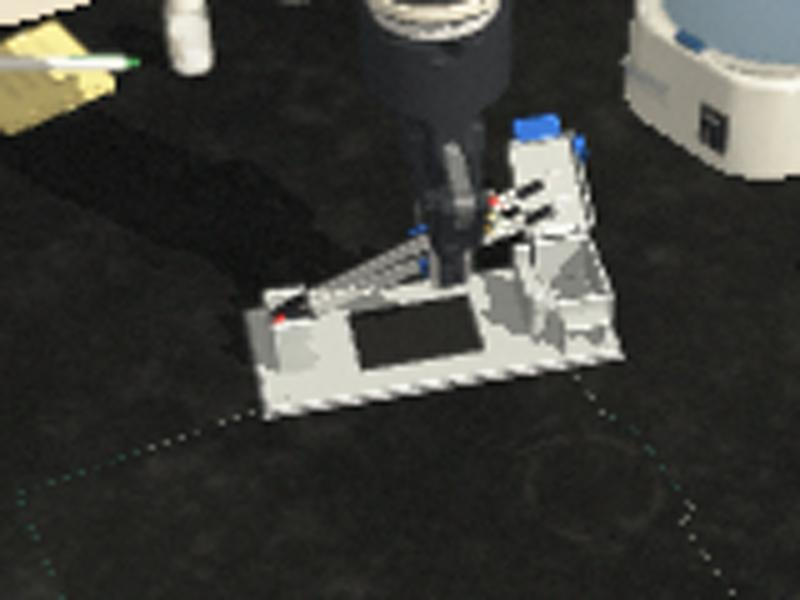

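View pics/w19b.png

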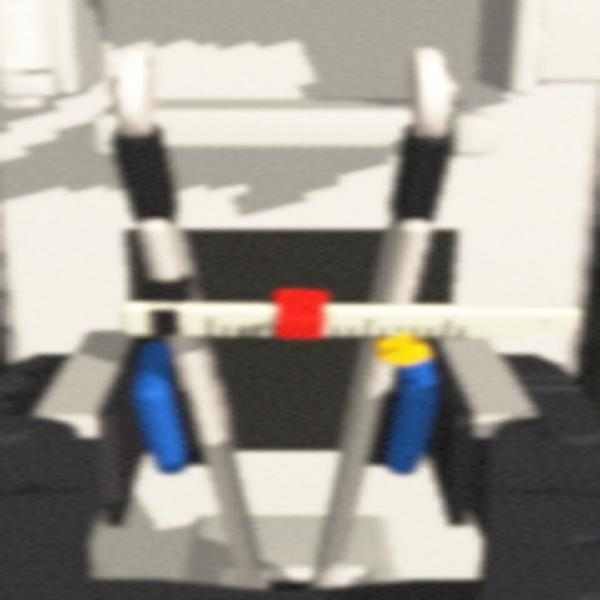

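```bash
python3 -m creep '[{"dp":[0.8,0,0],"rotation":[0,0,0],"grip":2.8},{"dp":[1.6,0,0],"rotation":[0,0,0],"grip":2.8},{"dp":[2.3,0,0],"rotation":[0,0,0],"grip":2.8},{"dp":[2.9,0,0],"rotation":[0,0,0],"grip":2.8},{"dp":[3.3,0,0],"rotation":[0,0,0],"grip":2.8}]' 30
python3 -m creep '[{"dp":[0.2,0,0],"rotation":[0,0,0],"grip":2.8},{"dp":[0.4,0,0],"rotation":[0,0,0],"grip":2.8},{"dp":[0.4,0,0],"rotation":[0,0,0],"grip":2.8},{"dp":[0.4,0,0],"rotation":[0,0,0],"grip":2.8}]' 30
python3 - <<'E'
from h import *
togo([.5592,.1075,.03],-103.1)
snap('wrist','pics/w20.png')
togo([.5592,.1075,.03],-103.1)
E
python3 tw.py
```

```text
time: 15.88
tool_pos: [0.558, 0.1074, 0.0313]
tcp_rot: [-2.097, 0.244, 2.102]
wrist_force: [-0.3, 0.3, 4.9]
width: 0.322
time: 16.22
tool_pos: [0.5594, 0.1077, 0.0291]
tcp_rot: [-2.099, 0.243, 2.099]
wrist_force: [0.2, -0.4, -0.4]
width: 0.329
t 16.22 pos [0.5594 0.1077 0.0291] F [ 0.2 -0.4 -0.4] w 0.329 q [0.15 0.29 2.01 0.   0.84 1.95]
dp cm [-0.09  0.02  0.02] rot [-0.002 -0.     0.   ]
t 16.27 pos [0.5595 0.1077 0.0292] F [ 0.   0.6 -0.8] w 0.33 q [0.15 0.29 2.01 0.   0.84 1.95]
dp cm [-0.08  0.03  0.02] rot [-0.002 -0.     0.   ]
rider 107 px 319.48 218.55 v 212 225 tool [-19.05   1.31 -35.38]
pointer 128 px 340.2 235.96 v 228 243 tool [-17.18   9.94 -26.47]
padL 538 px 290.76 284.56 v 253 314 tool [-10.67 -11.67   0.2 ]
padR 519 px 342.94 284.21 v 253 314 tool [-10.8   12.48  -0.2 ]
125 290 [-10.1 -10.  -70.8]
140 344 [-11.1  11.1 -65.1]
155 293 [ -8.3  -9.3 -58.9]
170 362 [ -9.9  18.9 -53. ]
185 364 [ -9.3  20.1 -46.5]
200 291 [-10.1 -10.4 -40.3]
215 323 [-20.8   2.8 -37.3]
230 341 [-17.8  10.2 -29.8]
245 337 [-10.2   9.3 -19.6]
260 335 [-11.2   8.5 -12.7]
275 282 [-22.5 -13.8 -12. ]
290 362 [-35.   17.  -13.1]
305 360 [-49.1  14.  -17.1]
320 363 [-56.7  13.8 -17.6]
335 358 [-62.9  11.5 -17.7]
```

View pics/w20.png

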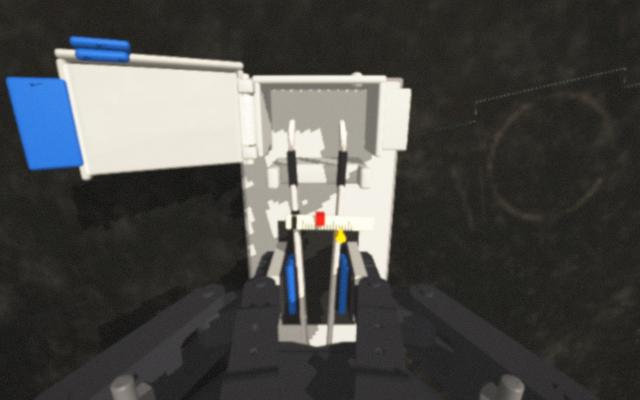

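```bash
python3 -m creep '[{"dp":[-0.05,0,0],"rotation":[0,0,0],"grip":3.6},{"dp":[-0.1,0,0.22],"rotation":[0,0,0],"grip":3.6},{"dp":[-0.1,-0.05,0.22],"rotation":[0,0,0],"grip":3.6},{"dp":[-0.1,-0.1,0.22],"rotation":[0,0,0],"grip":3.3},{"dp":[-0.1,-0.1,0.22],"rotation":[0,0,0],"grip":3.1}]' 30
python3 -m creep '[{"dp":[0,-0.03,0],"rotation":[0,0,0],"grip":2.9},{"dp":[0,-0.07,0],"rotation":[0,0,0],"grip":2.7},{"dp":[0,-0.13,0],"rotation":[0,0,0],"grip":2.5},{"dp":[0,-0.13,0],"rotation":[0,0,0],"grip":2.5},{"dp":[0,-0.13,0],"rotation":[0,0,0],"grip":2.5}]' 30
python3 - <<'E'
from h import *
snap('wrist','pics/w21.png')
togo([.5579,.1104,.03],-103.1)
E
python3 tw.py
```

```text
time: 16.68
tool_pos: [0.5575, 0.1092, 0.0305]
tcp_rot: [-2.1, 0.243, 2.099]
wrist_force: [0.4, -0.9, 2.1]
width: 0.364
time: 17.1
tool_pos: [0.5582, 0.1101, 0.0309]
tcp_rot: [-2.1, 0.243, 2.099]
wrist_force: [-0.7, -2.1, 5.9]
width: 0.291
t 17.15 pos [0.5582 0.1101 0.0309] F [-1.2 -1.7  5.3] w 0.295 q [ 0.15  0.29  2.01 -0.    0.84  1.95]
dp cm [ 0.09 -0.02  0.03] rot [-0.002 -0.001 -0.   ]
rider 109 px 323.09 211.62 v 205 218 tool [-17.06   2.81 -37.52]
pointer 119 px 334.92 228.61 v 221 235 tool [-15.3    7.82 -28.8 ]
padL 524 px 294.03 278.02 v 247 307 tool [ -8.68 -10.37  -2.06]
padR 511 px 340.04 277.29 v 247 307 tool [-8.94 11.15 -2.81]
125 296 [ -9.   -7.9 -70.8]
140 295 [ -8.1  -8.4 -64.9]
155 333 [ -6.7   7.  -58.6]
170 279 [ -8.9 -15.2 -52.8]
185 336 [ -8.    8.4 -46.2]
200 333 [ -7.8   7.3 -39.6]
215 326 [-17.9   4.  -36.3]
230 335 [-16.4   7.8 -29.2]
245 300 [ -7.6  -7.3 -18.4]
260 346 [-10.   13.4 -12.1]
275 359 [-22.8  17.5 -12.1]
290 358 [-35.1  15.4 -13.2]
305 358 [-49.5  13.2 -17.4]
320 363 [-57.3  13.6 -18. ]
335 361 [-63.3  12.1 -18. ]
```

View pics/w21.png

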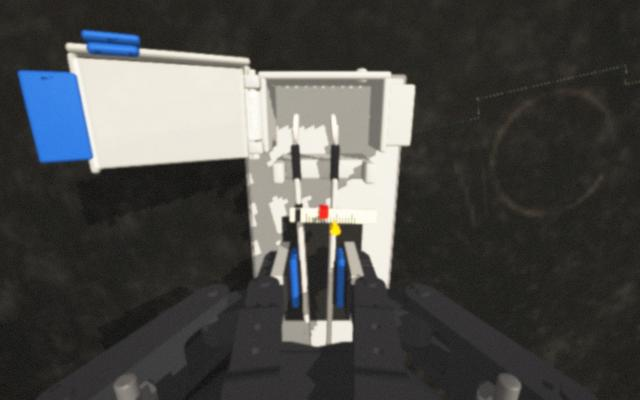

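```bash
python3 -m creep '[{"dp":[-0.2,0,0],"rotation":[0,0,0],"grip":2.5},{"dp":[-0.4,0,0],"rotation":[0,0,0],"grip":2.5},{"dp":[-0.6,0,0],"rotation":[0,0,0],"grip":2.5},{"dp":[-0.9,0,0],"rotation":[0,0,0],"grip":2.5},{"dp":[-1.2,0,0],"rotation":[0,0,0],"grip":2.5}]' 30
python3 - <<'E'
from h import *
snap('wrist','pics/w22.png')
togo([.5579,.1104,.03],-103.1)
im,d,c=snap('scene')
a=cv2.resize(im[140:260,220:380],None,fx=5,fy=5,interpolation=cv2.INTER_CUBIC); cv2.imwrite('pics/s22.png',a[:,:,::-1])
E
python3 tw.py
```

```text
time: 17.57
tool_pos: [0.5574, 0.1103, 0.0421]
tcp_rot: [-2.098, 0.244, 2.1]
wrist_force: [1.3, -0.4, -1.1]
width: 0.291
t 17.62 pos [0.558  0.1105 0.0429] F [-0.9  0.5 -0.8] w 0.293 q [0.15 0.27 2.   0.   0.86 1.95]
dp cm [1.29 0.01 0.01] rot [-0.002 -0.001  0.   ]
rider 100 px 323.26 211.73 v 206 218 tool [-16.43   3.09 -36.77]
pointer 120 px 335.08 228.74 v 221 235 tool [-14.55   8.13 -28.1 ]
padL 518 px 293.96 277.67 v 247 306 tool [ -7.94 -10.1   -1.32]
padR 501 px 340.01 277.4 v 247 306 tool [-8.16 11.44 -1.61]
125 294 [ -8.8  -8.3 -70.1]
140 295 [ -5.9  -8.3 -64.1]
155 294 [ -5.5  -8.8 -57.9]
170 337 [ -6.2   9.1 -51.7]
185 336 [ -7.4   8.7 -45.6]
200 300 [ -7.9  -6.5 -39.1]
215 321 [-17.    2.3 -35.6]
230 333 [-15.8   7.2 -28.6]
245 332 [ -8.    7.4 -18.2]
260 282 [ -9.8 -15.  -11.7]
275 351 [-21.7  14.6 -11.2]
290 361 [-33.5  16.9 -12. ]
305 278 [-49.1 -11.6 -17. ]
320 362 [-56.6  13.6 -17.4]
335 359 [-62.7  11.9 -17.5]
```

View pics/s22.png

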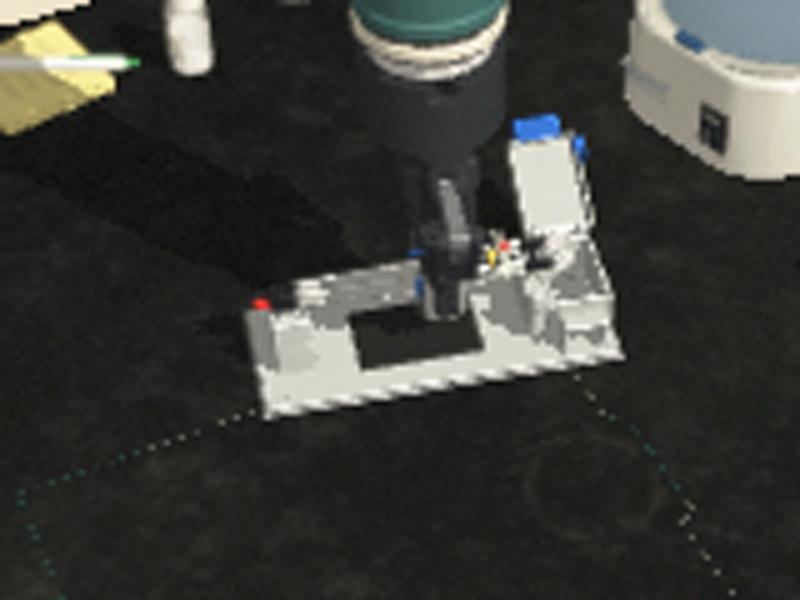

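```bash
python3 -m creep '[{"dp":[-0.5,0,0],"rotation":[0,0,0],"grip":2.5},{"dp":[-1.2,0,0],"rotation":[0,0,0],"grip":2.5},{"dp":[-2.1,0,0],"rotation":[0,0,0],"grip":2.5},{"dp":[-3.1,0,0],"rotation":[0,0,0],"grip":2.5},{"dp":[-4.2,0,0],"rotation":[0,0,0],"grip":2.5}]' 30
python3 -m creep '[{"dp":[-1.2,0,0],"rotation":[0,0,0],"grip":2.5},{"dp":[-2.4,0,0],"rotation":[0,0,0],"grip":2.5},{"dp":[-3.6,0,0],"rotation":[0,0,0],"grip":2.5},{"dp":[-4.8,0,0],"rotation":[0,0,0],"grip":2.5},{"dp":[-6,0,0],"rotation":[0,0,0],"grip":2.5}]' 30
python3 -m creep '[{"dp":[-1.2,0,0],"rotation":[0,0,0],"grip":2.5},{"dp":[-2.4,0,0],"rotation":[0,0,0],"grip":2.5},{"dp":[-3.6,0,0],"rotation":[0,0,0],"grip":2.5},{"dp":[-4.4,0,0],"rotation":[0,0,0],"grip":2.5},{"dp":[-4.6,0,0],"rotation":[0,0,0],"grip":2.5}]' 30
python3 -m creep '[{"dp":[0,0,0],"rotation":[0,0,0],"grip":2.5},{"dp":[0,0,0],"rotation":[0,0,0],"grip":2.5},{"dp":[0,0,0],"rotation":[0,0,0],"grip":2.5}]' 30
python3 - <<'E'
from h import *
im,d,c=snap('wrist','pics/w23.png')
a=cv2.resize(im[100:350,220:420],None,fx=3,fy=2.4,interpolation=cv2.INTER_CUBIC); cv2.imwrite('pics/w23b.png',a[:,:,::-1])
togo([.5579,.1104,.2],-103.1)
E
python3 tw.py
```

```text
time: 18.08
tool_pos: [0.5577, 0.1104, 0.0854]
tcp_rot: [-2.099, 0.243, 2.099]
wrist_force: [0.4, -0.1, -0.9]
width: 0.294
time: 18.5
tool_pos: [0.5578, 0.1104, 0.1458]
tcp_rot: [-2.1, 0.243, 2.098]
wrist_force: [-0.6, -0.4, -1.2]
width: 0.295
time: 18.92
tool_pos: [0.5588, 0.1105, 0.1925]
tcp_rot: [-2.102, 0.242, 2.095]
wrist_force: [-0.0, 0.5, 0.3]
width: 0.296
time: 19.17
tool_pos: [0.557, 0.1102, 0.1892]
tcp_rot: [-2.097, 0.244, 2.101]
wrist_force: [-0.5, -0.2, -0.6]
width: 0.293
t 19.22 pos [0.557  0.1102 0.1891] F [-1.2  0.7 -0.3] w 0.299 q [ 0.15  0.11  1.9  -0.    1.14  1.95]
dp cm [-1.09 -0.04 -0.08] rot [-0.002  0.002 -0.001]
rider 124 px 323.35 210.34 v 204 217 tool [-16.98   2.91 -37.94]
pointer 85 px 334.29 228.16 v 221 234 tool [-15.65   7.47 -29.06]
padL 513 px 293.93 278.5 v 248 307 tool [ -8.78 -10.39  -2.19]
padR 506 px 340.07 278.34 v 248 307 tool [-8.94 11.19 -2.18]
125 332 [ -8.4   6.4 -70.8]
140 296 [ -6.7  -8.1 -64.8]
155 334 [ -6.4   7.5 -58.6]
170 298 [ -6.5  -7.5 -52.4]
185 334 [ -8.    7.6 -46.2]
200 297 [ -8.6  -8.1 -39.8]
215 321 [-18.1   2.  -36.4]
230 333 [-16.4   7.  -29.2]
245 301 [ -8.7  -6.7 -18.9]
260 293 [ -9.8 -10.4 -12. ]
275 350 [-22.7  13.9 -12. ]
290 360 [-34.7  16.2 -12.9]
305 355 [-49.8  12.3 -17.6]
320 363 [-57.   13.7 -17.8]
335 363 [-63.9  12.6 -18.6]
```

View pics/w23b.png

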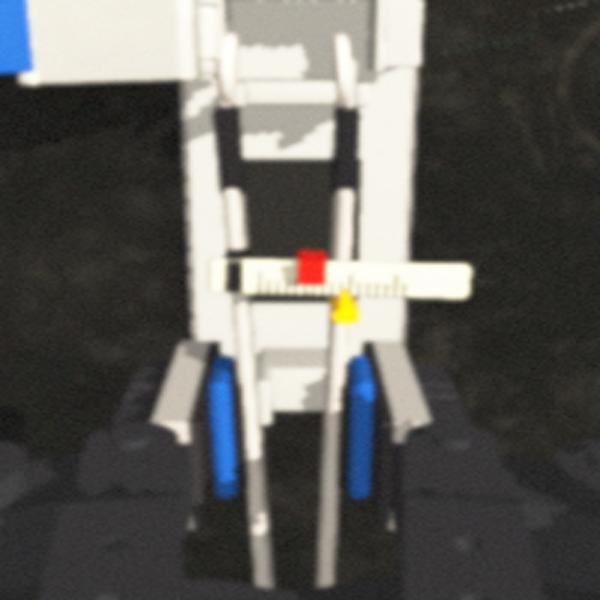

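```bash
cat > ptr.py <<'E'
from h import *
im,d,c=snap('wrist'); p,r,s=tool()
a=cv2.resize(im[190:250,275:375],None,fx=8,fy=8,interpolation=cv2.INTER_CUBIC); 
import sys; cv2.imwrite(sys.argv[1],a[:,:,::-1])
h=cv2.cvtColor(im,cv2.COLOR_RGB2HSV).astype(int);H,S,V=h[...,0],h[...,1],h[...,2]
roi=np.zeros(d.shape,bool);roi[195:250,285:365]=1
red=((H<8)|(H>172))&(S>120)&(V>80)&roi; yel=(H>18)&(H<35)&(S>110)&(V>110)&roi
def rowc(m):
    ys,xs=np.nonzero(m); return {int(v):(xs[ys==v].mean().round(2),int((ys==v).sum())) for v in np.unique(ys)}
R1,Y1=rowc(red),rowc(yel);print('red',R1);print('yel',Y1)
def toly(u,v,tx):
    o,dr=ray(c,u,v); o=r.inv().apply(o-p)*1000;dr=r.inv().apply(dr); return (o+dr*(tx-o[0])/dr[0]).round(2)
wr=np.average([x for x,n in R1.values()],weights=[n for x,n in R1.values()]); 
for tx in (-14,-17): print('rider',toly(wr,max(R1),tx),'rider halfw px',[n for x,n in R1.values()],'ptip',toly(Y1[min(Y1)][0],min(Y1),tx),'pmean',toly(np.average([x for x,n in Y1.values()],weights=[n for x,n in Y1.values()]),np.mean(list(Y1)),tx))
print('w',s['width']*85.4,s['time'],p.round(4),s['wrist_force'].round(1))
E
python3 -m creep '[{"dp":[0,0,0],"rotation":[0,0,0],"grip":2.45},{"dp":[0,0,0],"rotation":[0,0,0],"grip":2.4},{"dp":[0,0,0],"rotation":[0,0,0],"grip":2.35},{"dp":[0,0,0],"rotation":[0,0,0],"grip":2.3},{"dp":[0,0,0],"rotation":[0,0,0],"grip":2.3}]' 30
python3 ptr.py pics/p1.png
```

```text
time: 19.63
tool_pos: [0.5576, 0.1104, 0.1901]
tcp_rot: [-2.099, 0.243, 2.099]
wrist_force: [0.2, 0.3, -1.2]
width: 0.27
red {204: (np.float64(324.5), 6), 205: (np.float64(325.0), 9), 206: (np.float64(325.5), 10), 207: (np.float64(325.5), 10), 208: (np.float64(326.0), 9), 209: (np.float64(326.0), 9), 210: (np.float64(326.0), 9), 211: (np.float64(326.0), 9), 212: (np.float64(326.0), 9), 213: (np.float64(326.0), 9), 214: (np.float64(326.0), 9), 215: (np.float64(326.0), 9), 216: (np.float64(326.0), 9), 217: (np.float64(326.0), 9), 218: (np.float64(326.5), 8), 219: (np.float64(326.0), 3)}
yel {221: (np.float64(331.0), 3), 222: (np.float64(331.0), 3), 223: (np.float64(331.0), 5), 224: (np.float64(330.5), 10), 225: (np.float64(331.0), 11), 226: (np.float64(331.0), 9), 227: (np.float64(331.0), 9), 228: (np.float64(331.0), 9), 229: (np.float64(331.0), 9), 230: (np.float64(331.0), 9), 231: (np.float64(331.0), 9), 232: (np.float64(331.0), 9), 233: (np.float64(331.0), 9), 234: (np.float64(331.0), 7)}
rider [-14.     4.07 -33.2 ] rider halfw px [6, 9, 10, 10, 9, 9, 9, 9, 9, 9, 9, 9, 9, 9, 8, 3] ptip [-14.     6.23 -32.32] pmean [-14.     6.25 -29.42]
rider [-17.     3.97 -34.3 ] rider halfw px [6, 9, 10, 10, 9, 9, 9, 9, 9, 9, 9, 9, 9, 9, 8, 3] ptip [-17.     6.07 -33.44] pmean [-17.     6.09 -30.62]
w 22.650799497502184 19.6833 [0.5576 0.1103 0.1901] [ 0.3 -0.2 -0.3]
```

View pics/p1.png

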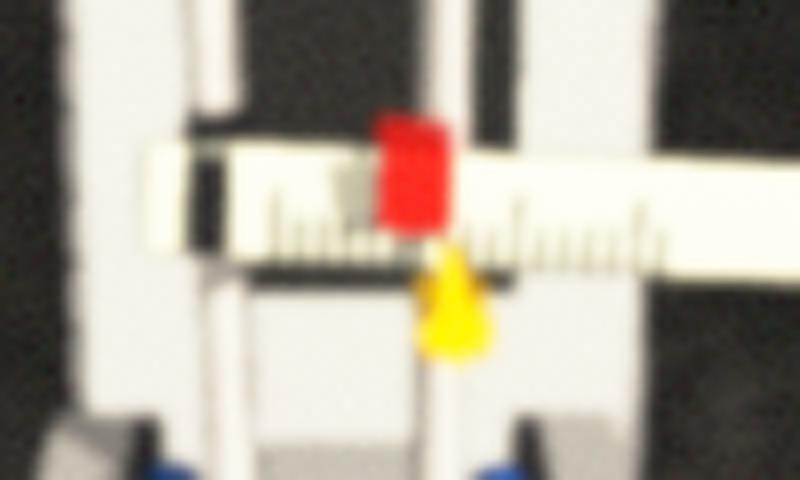

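```bash
python3 -m creep '[{"dp":[0,0,0],"rotation":[0,0,0],"grip":2.25},{"dp":[0,0,0],"rotation":[0,0,0],"grip":2.2},{"dp":[0,0,0],"rotation":[0,0,0],"grip":2.16},{"dp":[0,0,0],"rotation":[0,0,0],"grip":2.16},{"dp":[0,0,0],"rotation":[0,0,0],"grip":2.16}]' 30
python3 ptr.py pics/p2.png
```

```text
time: 20.1
tool_pos: [0.5577, 0.1104, 0.1902]
tcp_rot: [-2.099, 0.243, 2.099]
wrist_force: [0.8, 0.1, -0.6]
width: 0.254
red {204: (np.float64(332.5), 2), 205: (np.float64(329.38), 8), 206: (np.float64(328.5), 12), 207: (np.float64(329.0), 11), 208: (np.float64(329.0), 11), 209: (np.float64(329.0), 9), 210: (np.float64(329.0), 9), 211: (np.float64(328.5), 8), 212: (np.float64(328.5), 8), 213: (np.float64(328.0), 9), 214: (np.float64(328.0), 9), 215: (np.float64(328.0), 9), 216: (np.float64(328.0), 9), 217: (np.float64(328.0), 9), 218: (np.float64(328.0), 9), 219: (np.float64(326.0), 3)}
yel {220: (np.float64(328.0), 1), 221: (np.float64(328.0), 3), 222: (np.float64(327.5), 4), 223: (np.float64(328.0), 5), 224: (np.float64(328.0), 9), 225: (np.float64(328.5), 10), 226: (np.float64(328.5), 10), 227: (np.float64(329.0), 9), 228: (np.float64(328.5), 8), 229: (np.float64(329.0), 9), 230: (np.float64(329.0), 9), 231: (np.float64(329.0), 9), 232: (np.float64(329.0), 9), 233: (np.float64(328.5), 8), 234: (np.float64(328.0), 7)}
rider [-14.     5.19 -33.2 ] rider halfw px [2, 8, 12, 11, 11, 9, 9, 8, 8, 9, 9, 9, 9, 9, 9, 3] ptip [-14.     4.99 -32.76] pmean [-14.     5.26 -29.64]
rider [-17.     5.06 -34.3 ] rider halfw px [2, 8, 12, 11, 11, 9, 9, 8, 8, 9, 9, 9, 9, 9, 9, 3] ptip [-17.     4.86 -33.87] pmean [-17.     5.12 -30.83]
w 21.801760145066194 20.15 [0.5577 0.1104 0.1902] [-0.3  0.3 -0.9]
```

View pics/p2.png

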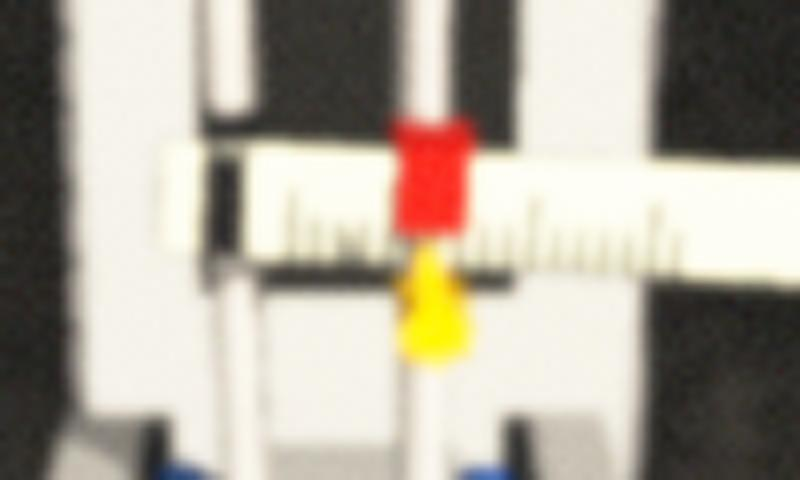

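```bash
python3 -m creep '[{"dp":[0,0,0],"rotation":[0,0,0],"grip":2.16},{"dp":[0,0,0],"rotation":[0,0,0],"grip":2.16},{"dp":[0,0,0],"rotation":[0,0,0],"grip":2.16},{"dp":[0,0,0],"rotation":[0,0,0],"grip":2.16},{"dp":[0,0,0],"rotation":[0,0,0],"grip":2.16}]' 30
python3 ptr.py pics/p3.png
python3 tw.py | tail -16
python3 - <<'E'
from h import *
im,d,c=snap('scene','pics/s24.png')
a=cv2.resize(im[90:250,200:400],None,fx=4,fy=3.7,interpolation=cv2.INTER_CUBIC); cv2.imwrite('pics/s24b.png',a[:,:,::-1])
snap('top','pics/t24.png')
E
```

```text
time: 20.57
tool_pos: [0.5577, 0.1103, 0.1902]
tcp_rot: [-2.099, 0.243, 2.099]
wrist_force: [0.2, -0.4, -0.8]
width: 0.255
red {204: (np.float64(332.5), 2), 205: (np.float64(328.67), 9), 206: (np.float64(328.5), 12), 207: (np.float64(329.0), 11), 208: (np.float64(329.0), 11), 209: (np.float64(329.0), 9), 210: (np.float64(329.0), 9), 211: (np.float64(328.5), 8), 212: (np.float64(328.5), 8), 213: (np.float64(328.5), 8), 214: (np.float64(328.0), 9), 215: (np.float64(328.0), 9), 216: (np.float64(328.0), 9), 217: (np.float64(328.0), 9), 218: (np.float64(328.0), 9), 219: (np.float64(325.5), 2)}
yel {220: (np.float64(328.0), 1), 221: (np.float64(327.5), 4), 222: (np.float64(327.5), 4), 223: (np.float64(328.0), 5), 224: (np.float64(328.0), 9), 225: (np.float64(328.5), 10), 226: (np.float64(328.5), 10), 227: (np.float64(329.0), 9), 228: (np.float64(328.5), 8), 229: (np.float64(328.5), 8), 230: (np.float64(329.0), 9), 231: (np.float64(329.0), 9), 232: (np.float64(329.0), 9), 233: (np.float64(328.5), 8), 234: (np.float64(328.0), 7)}
rider [-14.     5.2  -33.21] rider halfw px [2, 9, 12, 11, 11, 9, 9, 8, 8, 8, 9, 9, 9, 9, 9, 2] ptip [-14.     5.   -32.77] pmean [-14.     5.24 -29.65]
rider [-17.     5.07 -34.31] rider halfw px [2, 9, 12, 11, 11, 9, 9, 8, 8, 8, 9, 9, 9, 9, 9, 2] ptip [-17.     4.87 -33.88] pmean [-17.     5.1  -30.84]
w 21.86229845230633 20.6167 [0.5576 0.1104 0.1902] [ 0.9 -0.3 -1.5]
padR 517 px 336.07 278.05 v 249 307 tool [-8.65  9.34 -2.26]
125 324 [ -9.    3.2 -70.8]
140 325 [ -7.5   3.7 -64.8]
155 329 [ -6.1   5.4 -58.6]
170 325 [ -6.2   3.8 -52.3]
185 300 [ -7.8  -6.7 -46.2]
200 303 [ -8.   -5.6 -39.7]
215 333 [-18.    6.8 -36.4]
230 325 [-16.2   3.7 -29.2]
245 325 [ -7.8   4.  -18.5]
260 348 [-10.2  14.4 -12.2]
275 364 [-24.5  19.3 -13.1]
290 356 [-34.7  14.7 -13. ]
305 281 [-49.1 -11.  -17.2]
320 352 [-57.2  10.5 -17.9]
335 362 [-63.5  12.4 -18.2]
```

View pics/p3.png

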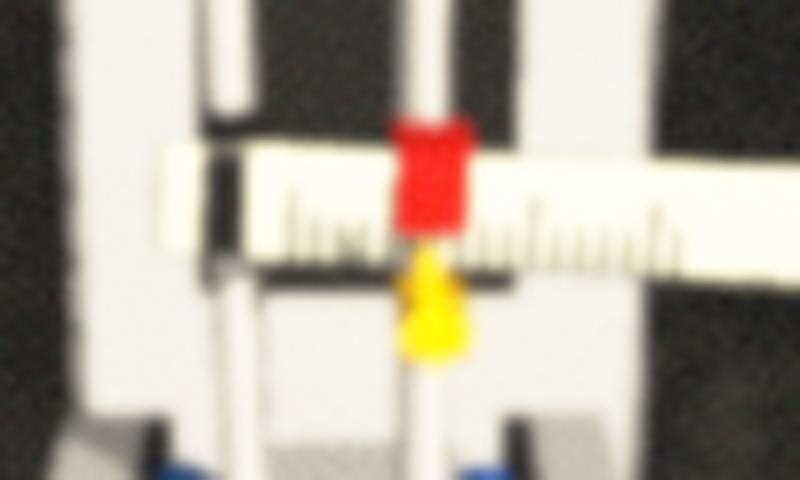

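View pics/s24b.png

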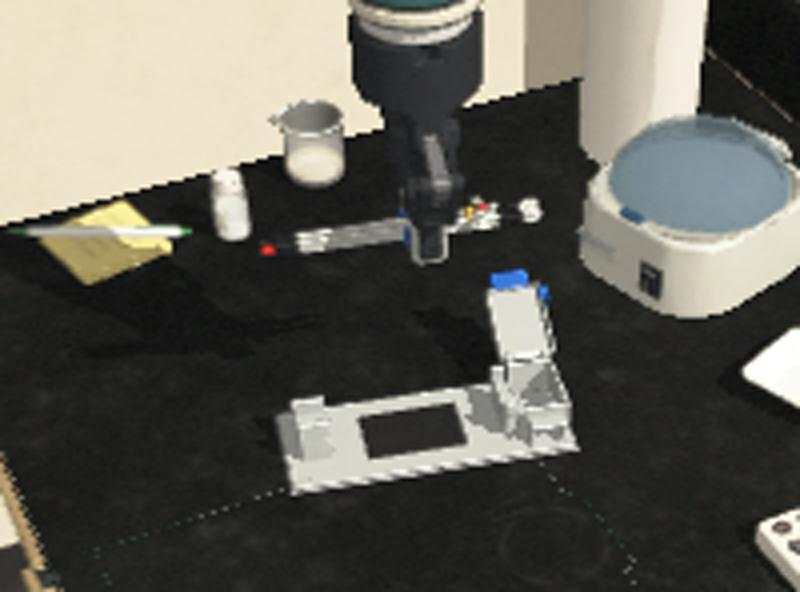

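View pics/t24.png

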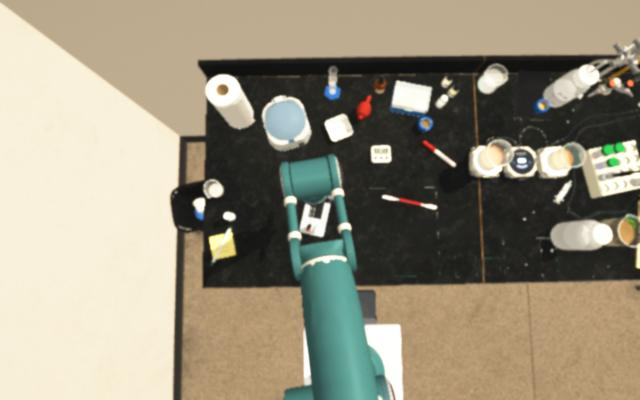

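View pics/s24.png

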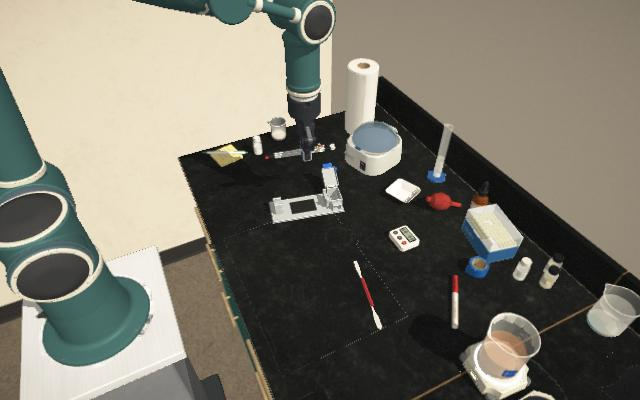

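```bash
python3 -c "
from h import *
print(bot.read_state()['joint_vel'].round(4)); print(bot.finish_job())"
```

```text
[ 0.0001 -0.0006  0.0015 -0.0005 -0.002  -0.0012]
the job is handed in; nothing more can be done
None
```

The job is done and handed in at about 20.7 s of the 58 s. The guard is open, the spatula is back flat, and the tweezers are held at the mark about 19 cm up.

**What I did:**
- **Guard:** I put the spatula blade under the blue lip, lifted it past the catch, and swung the guard over until it fell open on the far side.
- **Spatula:** I laid it flat on the worktop, near where it started. It has turned about 27° from its first direction.
- **Tweezers:** I lifted them out by the blue pads and squeezed them to the mark.

**What went wrong:** On the first lift, with a light squeeze of about 28 mm over the pads, the tweezers pivoted. The tips rose roughly 25° while the bow end stayed in the rest. I lowered them back in, gripped again 2 mm farther back and squeezed harder (25 mm), and the second lift came out level. That first lift was not level, and it may count against the result.

**Last checks before handing in:**
- **Pointer:** its tip and the rider middle agree to about 0.2 mm in the wrist picture, and two readings 0.5 s apart matched. The tip reads 0.2 mm past the mark; the average over the whole pointer agrees with the rider to within 0.05 mm.
- **Disc gap:** the width over the pads is 21.9 mm, which puts the discs about 8 mm apart.
- **Steadiness:** the arm was still, with joint speeds of 0.002 rad/s or less. The tweezers were level and clear of everything.
- **Surroundings:** the scene and top pictures show the guard still open and the spatula flat. The timer, vial, beaker and marker look undisturbed; I judged these by eye and did not measure them.

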